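# Fetch the locating plug from behind the tube stubs

### The job

The brass locating plug on the steel stand is hemmed in by three tube stubs: first move all three stubs to the black rubber mat and stand them there, then stand the plug inside the round cup of the green welding jig. Only then put every stub back, each on the very spot of the stand where it stood at the start. Keep stubs and plug upright throughout, and leave the hammer, the small orange tin and the black magnet square where they are.

Things in the scene. Friction and masses are not known exactly. Their poses are not given: they have to be found in the camera images.
- stub_blue: tube stub with a blue plastic end cap on top and a blue band near its foot: an upright round bare-metal cylinder, 42 mm diameter, 75 mm tall, about 0.3 kg. Origin at the centre of its underside, z up along its axis. At the start it stands on one of the three white spots of the stand; which one varies.
- stub_yellow: tube stub with a yellow plastic end cap on top and a yellow band near its foot: an upright round bare-metal cylinder, 42 mm diameter, 75 mm tall, about 0.3 kg. Origin at the centre of its underside, z up along its axis. At the start it stands on one of the three white spots of the stand; which one varies.
- stub_red: tube stub with a red plastic end cap on top and a red band near its foot: an upright round bare-metal cylinder, 42 mm diameter, 75 mm tall, about 0.3 kg. Origin at the centre of its underside, z up along its axis. At the start it stands on one of the three white spots of the stand; which one varies.
- plug: brass locating plug, a plain upright round cylinder of 36 mm diameter and 38 mm tall, about 0.3 kg. Origin at the centre of its underside, z up. It stands on the stand, 50 mm (centre to centre) from each of the three stubs, which leave a gripper no room around it.
- stand: fixed dark steel plate, 6 mm thick, on the bench. Origin on the bench surface under the plug's starting place; x to its back edge, y left, z up. It spans x -80 to +46, y -78 to +78 mm; a grey lip 30 mm high runs along the back, x +41 to +46 mm. White spots (52 mm diameter) at (-50, 0), (0, 50) and (0, -50) mm are the stubs' places; stubs and plug stand on it, undersides 6 mm above the bench.
- mat: fixed black rubber mat, 120 mm (along its x) by 260 mm (along its y), 3 mm thick, flat on the bench. Origin at the centre of its underside. The side area for the stubs.
- jig: fixed green welding jig: a square plate 150 x 150 mm, 6 mm thick, with a round steel cup in its middle (64 mm inner diameter, 72 mm outer, its rim 5 mm above the plate, its floor level with the plate's top) and four low bolt heads at its corners (5 mm high). Origin on the bench surface under the centre of the cup, z up.
- hammer: hammer lying flat on the bench beyond the work, its length roughly across the robot's view, less than 40 mm high. Not to be moved.
- tin: small plain orange tin, 54 mm diameter, 60 mm tall, standing on the robot's side of the bench. Origin at the centre of its underside. Not to be moved.
- square: black L-shaped magnet square, 60 x 60 x 20 mm, lying flat on the robot's side of the bench. Origin at the middle of its underside. Not to be moved.
Things that resemble listed ones, but are neither listed nor needed, are in the scene too. Leave any purple look-alike of the stub_red alone.

How it is judged:
On the way, in this order (a step that is already met when the one before it is completed fails the run):
1. all three stubs stand upright and released on the rubber mat (x of stub_blue in the frame of mat between -0.06 and 0.06 m and y of stub_blue in the frame of mat between -0.13 and 0.13 m and z of stub_blue in the frame of mat between 0 and 0.008 m and angle between each of stub_blue, stub_yellow, stub_red's own z axis and vertical below 0.12 rad and contact force between the fingers and stub_blue below 0.3 N and linear speed of each of stub_blue, stub_yellow, stub_red below 0.02 m/s and x of stub_yellow in the frame of mat between -0.06 and 0.06 m and y of stub_yellow in the frame of mat between -0.13 and 0.13 m and z of stub_yellow in the frame of mat between 0 and 0.008 m and contact force between the fingers and stub_yellow below 0.3 N and x of stub_red in the frame of mat between -0.06 and 0.06 m and y of stub_red in the frame of mat between -0.13 and 0.13 m and z of stub_red in the frame of mat between 0 and 0.008 m and contact force between the fingers and stub_red below 0.3 N), for 0.2 s.
2. the plug stands upright and released in the jig's cup, the stubs still parked on the mat (all of step 1 and horizontal distance between plug and jig below 0.016 m and z of plug in the frame of jig between 0.003 and 0.0095 m and angle between plug's own z axis and vertical below 0.12 rad and contact force between the fingers and plug below 0.3 N and linear speed of plug below 0.02 m/s), for 0.2 s.
At the end, for the whole second after the job is handed in: The plug stands upright on the floor of the jig's cup (its centre within 16 mm of the cup's, which is anywhere inside the rim), each stub stands upright within 14 mm of the place where it stood at the start, and all are released and at rest (horizontal distance between plug and jig below 0.016 m and z of plug in the frame of jig between 0.003 and 0.0095 m and angle between each of plug, stub_blue, stub_yellow, stub_red's own z axis and vertical below 0.12 rad and contact force between the fingers and plug below 0.3 N and linear speed of each of plug, stub_blue, stub_yellow, stub_red below 0.02 m/s and distance of each of stub_blue, stub_yellow, stub_red from where it was at the start of the episode below 0.014 m and contact force between the fingers and stub_blue below 0.3 N and contact force between the fingers and stub_yellow below 0.3 N and contact force between the fingers and stub_red below 0.3 N); the robot touches nothing.
It fails at once if a stub or the plug is tipped by more than about 30 degrees (angle between any of stub_blue, stub_yellow, stub_red, plug's own z axis and vertical above 0.5 rad).
It fails at once if the hammer, the tin or the magnet square is shifted by more than 30 mm (distance of any of hammer, tin, square from where it was at the start of the episode above 0.03 m).
It also fails if it takes over 136 s, if anything falls off the work surface, if the arm or the gripper's body presses on something with over 40 N, if the wrist force passes 120 N, or if a joint passes its speed limit or range.

### The arm

A 7-joint arm with a two-finger parallel gripper is mounted at the origin on the work surface. World frame = base frame: x ahead of the robot, y to its left, z up, the work surface at z = 0. Lengths are in m, angles in rad, forces in N, time in s.
With the tool pointing down it reaches from about 0.425 to 0.875 m from the base axis. Payload 4.7 kg.
Tool frame: the origin (TCP) lies at the very end of the fingers, on their centre line; the grasp point (between the pads) lies 19 mm behind it; x points along the fingers, y is the direction in which the jaws open and shut, and the axes are right-handed (so a half turn about x gives the same grasp; the last joint's range is limited). The gripper opens to 85 mm and grips with 20 to 120 N. Pads are 22 mm wide; open, the fingers measure 114 mm over their backs; the gripper's body (76 mm by 85 mm) begins 54 mm behind the grasp point. The pads swing forward as they close: fully open they stand 13 mm farther back than shut.
Start: joints at [-1.298, 0.321, -0.07, 1.45, 0.023, 1.371, -0.057], TCP at [0.166, 0.628, 0.199] pointing down, gripper open.
Joint ranges: [-2.86, 2.86], [-0.3, 2.09], [-1.38, 1.24], [0.06, 2.45], [-1.56, 4.7], [0.09, 2.05], [-2.69, 2.69]. Speed limits (rad/s): [2.57, 2.57, 3.14, 3.14, 3.14, 3.14, 3.14].

### API

Orientations are given as a unit quaternion [x, y, z, w].
In Python, from rig import arm, viewer, hand_in gives the robot as it stands. The module is installed in compiled form; this text tells all that it offers.
- The arm moves only by the shell command python3 -m jog 'ROWS' [FORCE]. ROWS is JSON, a list of rows, each a list of 7 numbers: the shift along the world's x, y, z in units of 40 mm (1.0 is 40 mm), then the turn, a rotation vector about the world's x, y, z in units of 6 degrees (1.0 is 6 degrees), then the finger opening in mm, from 0 to 85.4. In form: [[dx, dy, dz, wx, wy, wz, fingers], ...]. A call has 1 to 10 rows; each row shifts and turns the commanded pose from where the row before left it; what a row does not reach is not made up. A row lasts 1/10 s, in which the tool goes at most 50 mm and 8.59 degrees, less where a joint would pass 70% of its speed; a pose out of reach is approached as far as the arm can. A call is refused whole if a number of a shift passes 1 or a number of a turn 1, either way. A call with a gripper value outside its range is refused whole. The fingers move at their own pace and stop on an object; FORCE is the grip in N (left out, the last holds). Time passes only in rows, so rows that do not move let the fingers close. It gives the time, the measured TCP pose, the force and the opening at its end, in the units of the state.
- arm.read_state(): the state, without advancing time (a new reading comes with each control period).
- viewer.camera(name): name is "scene" or "top" or "wrist"; returns a dict with "image" (400x640x3 uint8, blue, green, red), "vertical_fov" (degrees; the focal length in pixels is half the picture's height over the tangent of half this angle, whatever the lens; pixels are square), "cx", "cy" (the principal point, pixels), "k1" (the pictures are not rectified: a ray, as slopes to the right and down, at radius r is drawn at 1 + k1 r^2 times it, then the intrinsics apply), "eye" and "rotation" of the camera in the world. Camera axes: x right, y up, looking along -z (the intrinsics and any distortion apply to the point x, -y, -z); pixel columns grow to the right and rows downward; lengths in m; the calibration is good to about 2 mm. A picture is of the moment at which its call begins. There is no depth.
- hand_in(): hands the job in, once; it reports no verdict.
The state is a dict: "clock": time; "joint_pos": joint angles; "joint_vel": joint speeds; "joint_torque": joint torques, N m; "eef_pos": TCP position; "tool_rot": TCP orientation; "wrist_force": force on the tool from outside, world axes, zero at the start; "wrist_torque": the same for the moment, N m; "width": opening from 0.0 (shut) to 1.0 (fully open).
Only numpy, scipy, OpenCV 4.12 (cv2) and the standard library are available. Lean on these libraries where they do the work, as an engineer would, in place of code of your own. Each camera call takes 0.05 s, during which the arm holds its last target.

## Working session

There is one attempt and no reset: what is moved stays moved. The work goes in short steps, Python scripts to look and compute and a shell command to move; the robot and the scene stay as the last step left them, time stands still between calls to the robot, and variables do not carry over. Pictures are saved under pics/ and viewed, and the job is handed in when it is done.

```bash
mkdir -p pics; cat > h.py <<'E'
import numpy as np, cv2
from rig import arm, viewer
def cam(n):
    return viewer.camera(n)
def f_of(c): return 200/np.tan(np.radians(c["vertical_fov"])/2)
def ray(c,u,v):
    f=f_of(c); K=np.array([[f,0,c["cx"]],[0,f,c["cy"]],[0,0,1.]])
    p=cv2.undistortPoints(np.array([[[u,v]]],float),K,np.array([c["k1"],0,0,0.]))[0,0]
    d=np.array(c["rotation"]).reshape(3,3)@np.array([p[0],-p[1],-1]); return np.array(c["eye"]),d
def onz(c,u,v,z):
    e,d=ray(c,u,v); return e+d*(z-e[2])/d[2]
def proj(c,P):
    R=np.array(c["rotation"]).reshape(3,3); q=R.T@(np.array(P)-np.array(c["eye"]))
    x,y=q[0]/-q[2],-q[1]/-q[2]; s=1+c["k1"]*(x*x+y*y); f=f_of(c)
    return np.array([c["cx"]+f*x*s,c["cy"]+f*y*s])
E
python3 - <<'E'
from h import *
print(arm.read_state())
for n in ["scene","top","wrist"]:
    c=cam(n); cv2.imwrite(f"pics/{n}0.png",c["image"]); np.save(f"{n}0.npy",c,allow_pickle=True)
    print(n,{k:v for k,v in c.items() if k!="image"})
E
```

```text
{'clock': 0.0, 'joint_pos': array([-1.29789316,  0.32184874, -0.07010068,  1.45168255,  0.02259176,
        1.37078093, -0.0568951 ]), 'joint_vel': array([-0.0002121 , -0.00103019,  0.00214729,  0.00010443,  0.00057905,
       -0.00220937,  0.00130593]), 'joint_torque': array([-4.64677978e-04, -4.93581533e+01, -3.82421482e-01, -3.14328790e+01,
        1.28578229e-02,  1.15513967e-02,  3.28286880e-06]), 'eef_pos': array([0.16623479, 0.62776395, 0.19790317]), 'tool_rot': array([ 0.09054767,  0.70125521, -0.09190898,  0.70113836]), 'wrist_force': array([ 0.63013201, -0.00999088, -0.69582047]), 'wrist_torque': array([ 0.01153562, -0.00813581, -0.01480811]), 'width': 0.9964532580444553}
scene {'vertical_fov': 48.12656881983534, 'cx': 323.7618032138482, 'cy': 195.79022172814254, 'k1': -0.024652420242508372, 'eye': array([ 0.85923379, -0.64295329,  0.97047012]), 'rotation': array([0.3005509 , 0.07247865, 0.22847779, 0.92315432])}
top {'vertical_fov': 44.15019347814857, 'cx': 322.84488934700596, 'cy': 200.6558623265624, 'k1': -0.06245475396701721, 'eye': array([ 0.35926056, -0.00571531,  1.01319797]), 'rotation': array([ 0.06597521, -0.07422787, -0.70193942,  0.70527906])}
wrist {'vertical_fov': 63.31723690626912, 'cx': 322.32650122071743, 'cy': 197.77535932729964, 'k1': -0.05073094440596445, 'eye': array([0.08777208, 0.64979948, 0.37322143]), 'rotation': array([-0.12940947, -0.09796543,  0.6018431 ,  0.78194683])}
```

```bash
sed -i 's/np.array(c\["rotation"\]).reshape(3,3)/Rot.from_quat(c["rotation"]).as_matrix()/; 1a from scipy.spatial.transform import Rotation as Rot' h.py; cat h.py | head -20
```

```text
import numpy as np, cv2
from scipy.spatial.transform import Rotation as Rot
from rig import arm, viewer
def cam(n):
    return viewer.camera(n)
def f_of(c): return 200/np.tan(np.radians(c["vertical_fov"])/2)
def ray(c,u,v):
    f=f_of(c); K=np.array([[f,0,c["cx"]],[0,f,c["cy"]],[0,0,1.]])
    p=cv2.undistortPoints(np.array([[[u,v]]],float),K,np.array([c["k1"],0,0,0.]))[0,0]
    d=Rot.from_quat(c["rotation"]).as_matrix()@np.array([p[0],-p[1],-1]); return np.array(c["eye"]),d
def onz(c,u,v,z):
    e,d=ray(c,u,v); return e+d*(z-e[2])/d[2]
def proj(c,P):
    R=Rot.from_quat(c["rotation"]).as_matrix(); q=R.T@(np.array(P)-np.array(c["eye"]))
    x,y=q[0]/-q[2],-q[1]/-q[2]; s=1+c["k1"]*(x*x+y*y); f=f_of(c)
    return np.array([c["cx"]+f*x*s,c["cy"]+f*y*s])
```

View pics/top0.png

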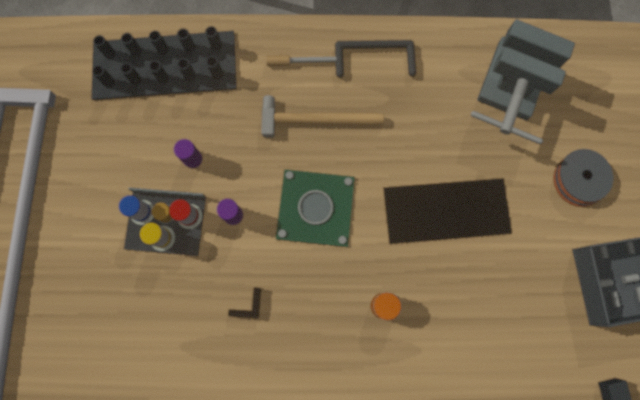

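View pics/scene0.png

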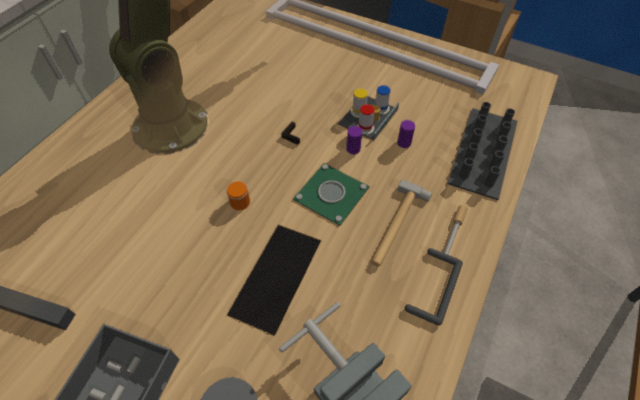

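View pics/wrist0.png

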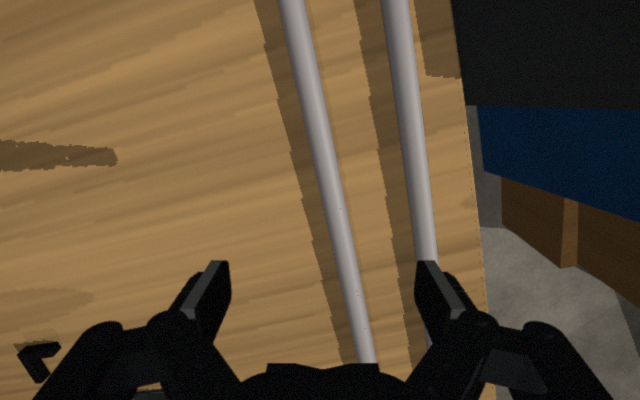

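```bash
python3 - <<'E'
from h import *
c=np.load("top0.npy",allow_pickle=True).item(); im=c["image"]
cv2.imwrite("pics/crop1.png",cv2.resize(im[130:270,100:370],None,fx=2.9,fy=2.9,interpolation=cv2.INTER_CUBIC))
s=np.load("scene0.npy",allow_pickle=True).item(); im2=s["image"]
cv2.imwrite("pics/crop2.png",cv2.resize(im2[70:170,270:430],None,fx=5,fy=5,interpolation=cv2.INTER_CUBIC))
for n,cc in(("top",c),("scene",s)):
    hsv=cv2.cvtColor(cc["image"],cv2.COLOR_BGR2HSV)
    for nm,lo,hi in [("blue",(105,130,60),(128,255,255)),("yellow",(24,150,90),(34,255,255)),("red",(0,190,60),(4,255,255)),("red2",(174,170,60),(180,255,255)),("purple",(130,100,30),(160,255,255)),("green",(60,80,30),(90,255,255)),("orange",(5,215,120),(14,255,255))]:
        m=cv2.inRange(hsv,lo,hi); k,l,st,ce=cv2.connectedComponentsWithStats(m)
        for i in range(1,k):
            if 60<st[i,4]<8000: print(n,nm,st[i],ce[i].round(1),onz(cc,*ce[i],0.081).round(4)[:2])
E
```

```text
top blue [120 196  19  20 283] [129.3 205.5] [0.5352 0.3581]
top yellow [140 223  21  21 344] [150.  232.9] [0.482  0.3137]
top red [170 200  20  20 290] [179.3 209.7] [0.5274 0.2598]
top purple [175 140  20  22 296] [184.1 149.4] [0.6485 0.258 ]
top purple [218 200  21  21 329] [227.6 209.6] [0.5283 0.1667]
top green [ 280  173   72   71 2035] [317.2 209. ] [ 0.5304 -0.0055]
scene blue [389   0  58  38 908] [415.1  15.2] [0.4799 0.7731]
scene blue [ 512    0  128   75 7042] [584.3  29.2] [1.0227 0.9754]
scene blue [378  86  12   9  85] [383.2  90. ] [0.5363 0.3579]
scene yellow [354  89  13   9  87] [360.3  93. ] [0.4816 0.3135]
scene red [361 105  13  10 101] [366.9 109.2] [0.5275 0.2596]
scene purple [398 121  17  27 325] [405.8 133.5] [0.6614 0.2226]
scene purple [347 126  15  28 344] [353.7 139.1] [0.5443 0.1367]
scene green [ 294  167   74   58 1691] [331.1 194.2] [ 0.5747 -0.0564]
scene orange [228 182  19  15 195] [236.4 189.6] [ 0.3606 -0.1537]
```

View pics/crop1.png

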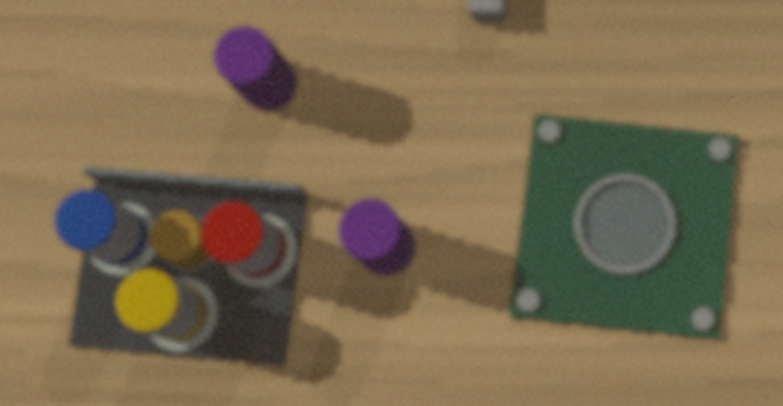

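View pics/crop2.png

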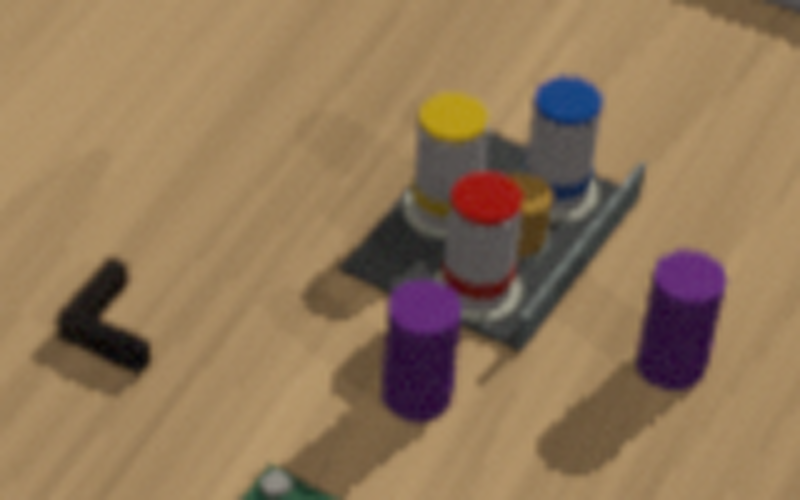

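```bash
cat > st.py <<'E'
from h import *
def st():
    s=arm.read_state(); R=Rot.from_quat(s["tool_rot"]).as_matrix()
    print("t",round(s["clock"],2),"tcp",s["eef_pos"].round(4),"x",R[:,0].round(3),"jawyaw",np.degrees(np.arctan2(R[1,1],R[0,1])).round(1),"F",s["wrist_force"].round(1),"w",round(s["width"]*85.4,1),"j",s["joint_pos"].round(2))
if __name__=="__main__": st()
E
python3 st.py; python3 - <<'E'
from h import *
c=np.load("top0.npy",allow_pickle=True).item(); im=c["image"]
s=np.load("scene0.npy",allow_pickle=True).item()
for n,cc,roi in (("top",c,(375,170,150,85)),("scene",s,(220,215,115,125))):
    x,y,w,h=roi; g=cv2.cvtColor(cc["image"],cv2.COLOR_BGR2GRAY)[y:y+h,x:x+w]
    m=(g<45).astype(np.uint8)*255; m=cv2.morphologyEx(m,cv2.MORPH_OPEN,np.ones((5,5)))
    ct=max(cv2.findContours(m,0,1)[0],key=cv2.contourArea); b=cv2.boxPoints(cv2.minAreaRect(ct)) if n=="top" else cv2.approxPolyDP(ct,10,True)[:,0]
    P=np.array([onz(cc,u+x,v+y,0.003)[:2] for u,v in b]); print(n,P.round(4).tolist(),P.mean(0).round(4))
for n,cc in (("top",c),("scene",s)):
    hsv=cv2.cvtColor(cc["image"],cv2.COLOR_BGR2HSV); m=cv2.inRange(hsv,(60,80,30),(90,255,255))
    k,l,stt,ce=cv2.connectedComponentsWithStats(m); i=[i for i in range(1,k) if 1000<stt[i,4]<4000][0]; m=(l==i).astype(np.uint8)
    cs,hi=cv2.findContours(m,cv2.RETR_CCOMP,1)
    o=max(cs,key=cv2.contourArea); holes=[q for q,hh in zip(cs,hi[0]) if hh[3]>=0]; q=max(holes,key=cv2.contourArea)
    e=cv2.fitEllipse(q); print(n,"cup",e,onz(cc,*e[0],0.009))
    P=np.array([onz(cc,*p[0],0.006)[:2] for p in o],np.float32); r=cv2.minAreaRect(P*1000); print(" plate",r)
E
```

```text
t 0.15 tcp [0.1663 0.6279 0.1982] x [-0.    -0.001 -1.   ] jawyaw 75.2 F [ 0.5  0.8 -0.8] w 85.3 j [-1.3   0.32 -0.07  1.45  0.02  1.37 -0.06]
top [[0.5877, -0.1492], [0.6119, -0.4054], [0.4979, -0.4072], [0.476, -0.1562]] [ 0.5434 -0.2795]
scene [[0.4867, -0.1553], [0.4962, -0.3998], [0.6006, -0.4015], [0.591, -0.1562]] [ 0.5436 -0.2782]
top cup ((315.30682373046875, 206.51754760742188), (40.42612075805664, 41.243125915527344), 1.7226344347000122) [ 0.54891823 -0.00155688  0.009     ]
 plate ((547.7990112304688, -1.9614486694335938), (141.07388305664062, 141.5023956298828), 84.13233947753906)
scene cup ((331.1988220214844, 191.32896423339844), (24.80647087097168, 29.722911834716797), 89.83140563964844) [ 5.47618837e-01 -3.41705242e-04  9.00000000e-03]
 plate ((548.2933349609375, -2.302093505859375), (146.39012145996094, 144.669189453125), 84.03948974609375)
```

```bash
python3 -m jog '[[0.66,-0.48,0,0,0,-0.95,70],[0.66,-0.48,0,0,0,-0.95,70],[0.66,-0.48,0,0,0,-0.95,70],[0.66,-0.48,0,0,0,-0.95,70],[0.66,-0.48,0,0,0,-0.95,70],[0.66,-0.48,0,0,0,-0.95,70],[0.66,-0.48,0,0,0,-0.95,70],[0.66,-0.48,0,0,0,-0.95,70],[0.66,-0.48,0,0,0,-0.95,70],[0.66,-0.48,0,0,0,-0.95,70]]' 40 && python3 -m jog '[[0.66,-0.48,0,0,0,-0.95,64],[0.66,-0.48,0,0,0,-0.95,64],[0.66,-0.48,0,0,0,-0.95,64],[0.66,-0.48,0,0,0,-0.95,64],[0,0,0,0,0,0,64],[0,0,0,0,0,0,64]]'; python3 st.py
```

```text
clock: 1.15
eef_pos: [0.4312, 0.4353, 0.1988]
tool_rot: [0.416, 0.572, -0.416, 0.572]
wrist_force: [-0.1, 0.4, -0.2]
width: 0.819
clock: 1.75
eef_pos: [0.5363, 0.3587, 0.1985]
tool_rot: [-0.52, -0.479, 0.52, -0.479]
wrist_force: [-0.2, 0.0, 0.2]
width: 0.754
t 1.75 tcp [0.5363 0.3587 0.1985] x [-0.001 -0.001 -1.   ] jawyaw -4.7 F [-0.2  0.   0.2] w 64.4 j [-0.9   0.32  0.34  1.48 -0.11  1.37 -0.64]
```

```bash
python3 -m jog '[[0,0,-0.8,0,0,0,64],[0,0,-0.8,0,0,0,64],[0,0,-0.8,0,0,0,64],[0,0,-0.7,0,0,0,64],[0,0,-0.53,0,0,0,64],[0,0,0,0,0,0,64],[0,0,0,0,0,0,64]]'; python3 st.py; python3 - <<'E'
from h import *
c=cam("wrist"); cv2.imwrite("pics/w1.png",c["image"])
E
```

```text
clock: 2.45
eef_pos: [0.5351, 0.3607, 0.0541]
tool_rot: [-0.519, -0.48, 0.519, -0.48]
wrist_force: [-0.2, 1.3, 0.6]
width: 0.745
t 2.45 tcp [0.5351 0.3607 0.0541] x [-0.001  0.    -1.   ] jawyaw -4.5 F [-0.2  1.3  0.6] w 63.6 j [-0.88  0.42  0.31  1.64 -0.14  1.1  -0.61]
```

View pics/w1.png

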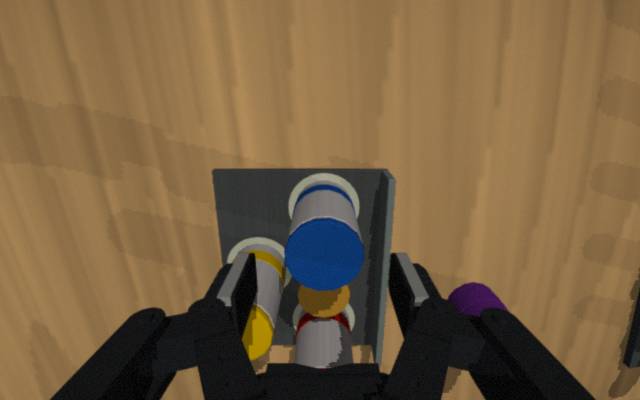

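```bash
python3 - <<'E'
from h import *
c=cam("wrist"); hsv=cv2.cvtColor(c["image"],cv2.COLOR_BGR2HSV)
m=cv2.inRange(hsv,(105,170,130),(125,255,255)); m[:215]=0; ce=cv2.moments(m,True); u=(ce['m10']/ce['m00'],ce['m01']/ce['m00'])
print(u,onz(c,*u,0.081),proj(c,[.5357,.358,.081]),arm.read_state()["eef_pos"])
E
```

```text
Traceback (most recent call last):
ZeroDivisionError: float division by zero
```

```bash
python3 - <<'E'
from h import *
c=cam("wrist"); im=c["image"]; print(im[255,325],im[200,325],cv2.cvtColor(im,cv2.COLOR_BGR2HSV)[255,325])
hsv=cv2.cvtColor(im,cv2.COLOR_BGR2HSV)
m=cv2.inRange(hsv,(105,170,75),(125,255,255)); m[:215]=0; ce=cv2.moments(m,True); u=(ce['m10']/ce['m00'],ce['m01']/ce['m00'])
print(u,ce['m00'],onz(c,*u,0.081),proj(c,[.5357,.358,.081]),arm.read_state()["eef_pos"])
E
```

```text
[108  49   6] [117 119 124] [107 241 108]
(321.083237525868, 253.10922051046217) 4349.0 [0.53695793 0.36281243 0.081     ] [319.43557607 261.4440402 ] [0.53676378 0.36075542 0.05580421]
```

```bash
python3 -m jog '[[0,0,0,0,0,0,36],[0,0,0,0,0,0,36],[0,0,0,0,0,0,36],[0,0,0,0,0,0,36],[0,0,0,0,0,0,36],[0,0,0,0,0,0,36]]' 50; python3 st.py
```

```text
clock: 3.2
eef_pos: [0.5359, 0.3595, 0.0538]
tool_rot: [-0.52, -0.479, 0.52, -0.479]
wrist_force: [0.3, -0.3, 0.5]
width: 0.423
t 3.2 tcp [0.5359 0.3595 0.0538] x [-0. -0. -1.] jawyaw -4.6 F [ 0.3 -0.3  0.5] w 36.1 j [-0.88  0.42  0.32  1.64 -0.14  1.1  -0.61]
```

```bash
python3 -m jog '[[0,0,0,0,0,0,25],[0,0,0,0,0,0,25],[0,0,0,0,0,0,25]]' 50;  python3 - <<'E'
from h import *
c=cam("wrist"); cv2.imwrite("pics/w2.png",c["image"])
E
```

```text
clock: 3.5
eef_pos: [0.536, 0.3595, 0.0538]
tool_rot: [-0.52, -0.479, 0.52, -0.479]
wrist_force: [-0.2, -0.1, 0.7]
width: 0.292
```

View pics/w2.png

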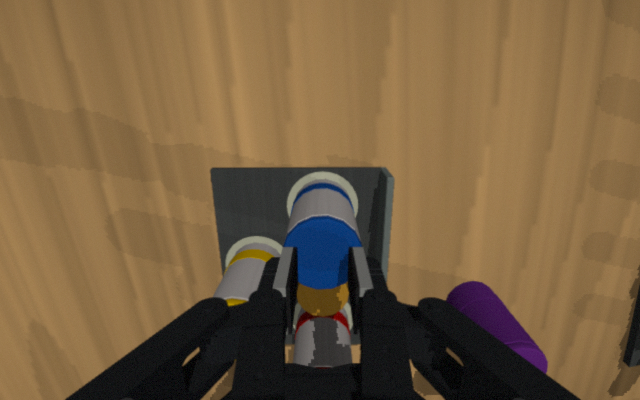

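```bash
python3 - <<'E'
from h import *
for n in("wrist","scene","top"):
    c=cam(n); p=arm.read_state()["eef_pos"]; print(n,p,proj(c,p),proj(c,p+[0,0,.019]),proj(c,[.5357,.358,.081]))
    if n!="wrist": cv2.imwrite(f"pics/{n}1.png",c["image"]); v,u=[int(x) for x in proj(c,p)[::-1]]; cv2.imwrite(f"pics/{n}1c.png",cv2.resize(c["image"][max(0,v-80):v+60,max(0,u-80):u+80],None,fx=4,fy=4,interpolation=cv2.INTER_CUBIC))
    else: print(c["eye"],c["rotation"])
E
```

```text
wrist [0.5359837  0.35955165 0.05381524] [320.72827027 235.56666329] [320.58684849 250.73480528] [320.2190537  260.95020452]
[0.54355539 0.44218874 0.22901865] [-0.16228069  0.00628616 -0.04012947  0.98590826]
scene [0.53598245 0.35956478 0.05383457] [382.37485148  96.58295482] [383.0631781  91.7191707] [383.06861551  89.87491133]
top [0.53595348 0.35954671 0.05381817] [133.62157574 207.64678653] [130.10828762 205.85950236] [129.3306516 205.2022002]
```

View pics/scene1c.png

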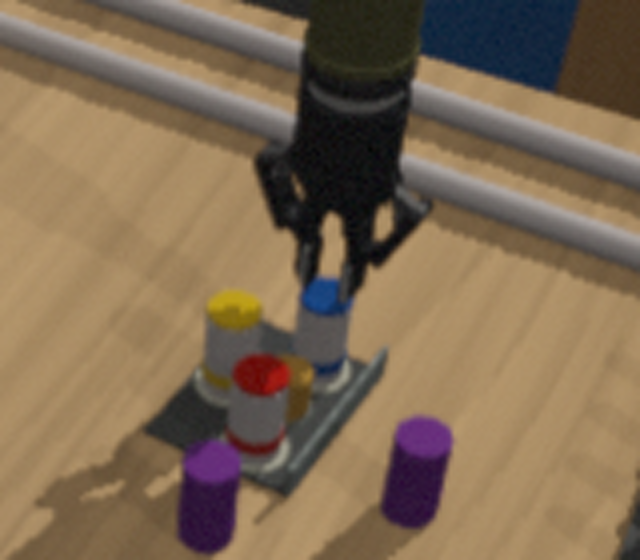

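View pics/top1c.png

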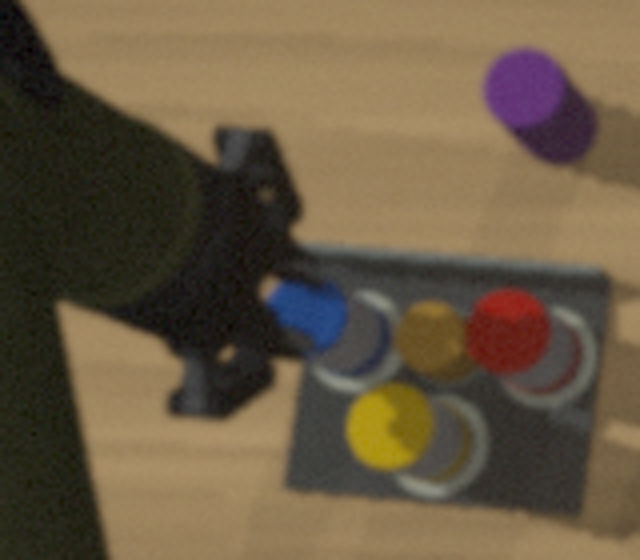

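```bash
python3 - <<'E'
from h import *
a=cv2.imread("pics/w2.png")[190:330,220:420]; cv2.imwrite("pics/w2c.png",cv2.resize(cv2.convertScaleAbs(a,alpha=2),None,fx=4,fy=4,interpolation=cv2.INTER_CUBIC))
a=cv2.imread("pics/scene1.png")[55:115,340:420]; b=cv2.imread("pics/top1.png")[175:235,90:170]
cv2.imwrite("pics/st1.png",cv2.resize(cv2.convertScaleAbs(np.vstack([a]),alpha=2),None,fx=8,fy=8,interpolation=cv2.INTER_CUBIC))
cv2.imwrite("pics/tp1.png",cv2.resize(cv2.convertScaleAbs(np.vstack([b]),alpha=2),None,fx=8,fy=8,interpolation=cv2.INTER_CUBIC))
E
```

```text
(no output)
```

View pics/w2c.png

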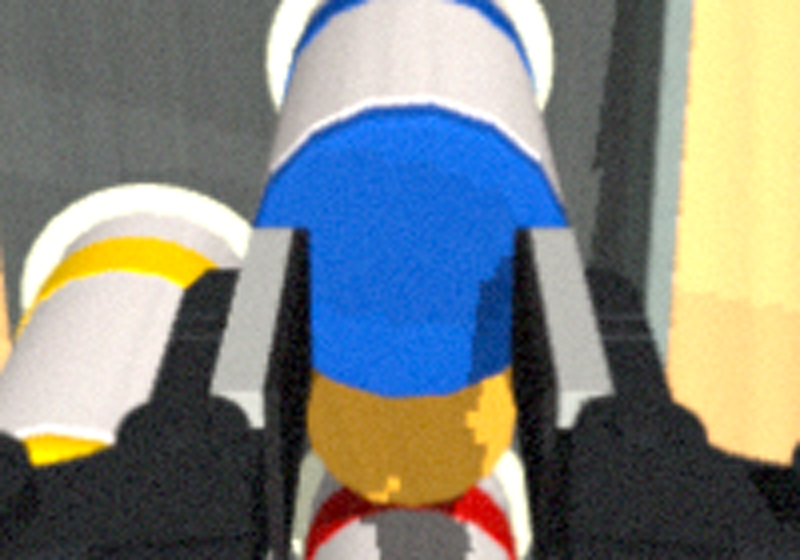

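View pics/st1.png

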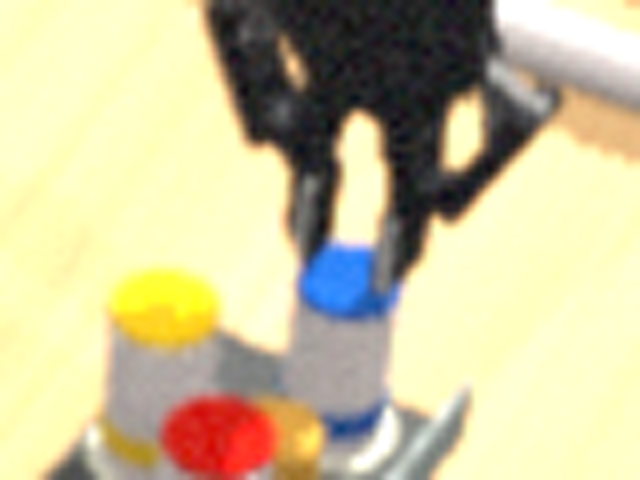

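View pics/tp1.png

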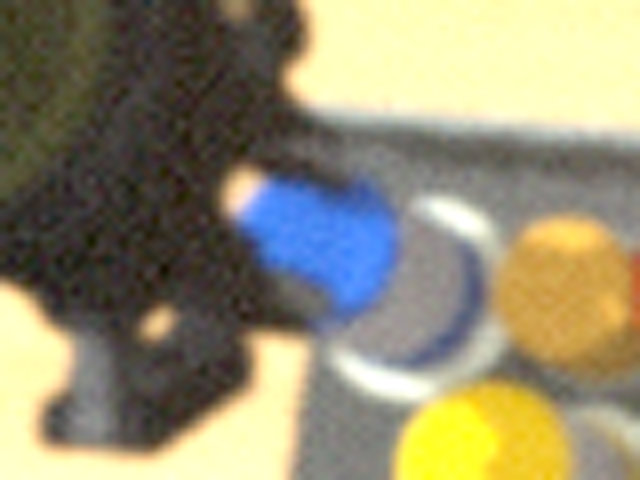

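```bash
cat >> h.py <<'E'
def tri(*rs):
    A=0;b=0
    for e,d in rs:
        d=d/np.linalg.norm(d); M=np.eye(3)-np.outer(d,d); A=A+M; b=b+M@e
    p=np.linalg.solve(A,b); return p,[np.linalg.norm((np.eye(3)-np.outer(d,d)/(d@d))@(p-e)) for e,d in rs]
E
python3 - <<'E'
from h import *
w,s,t=cam("wrist"),cam("scene"),cam("top")
print(tri(ray(w,323,247.8),ray(s,383.4,89.5)))
print(tri(ray(w,297.5,248),ray(s,378.7,87.7)),tri(ray(w,348.5,247.5),ray(s,388,91)))
# blue base band/ cap using wrist
print([onz(w,u,v,.081) for u,v in [(220+405/4,190+105/4),(220+420/4,190+395/4)]])
g=arm.read_state()["tool_rot"]; p=arm.read_state()["eef_pos"]
R=Rot.from_quat(g).as_matrix(); print(R.T@(w["eye"]-p), (R.T@Rot.from_quat(w["rotation"]).as_matrix()).round(3))
s0=np.load("wrist0.npy",allow_pickle=True).item(); R0=Rot.from_quat([ 0.09054767,  0.70125521, -0.09190898,  0.70113836]).as_matrix(); print(R0.T@(s0["eye"]-np.array([0.16623479, 0.62776395, 0.19790317])))
E
```

```text
(array([0.53624647, 0.36349481, 0.07795221]), [np.float64(0.001413100615944455), np.float64(0.0014131006159445018)])
(array([0.52183394, 0.36413629, 0.07788572]), [np.float64(0.0025823371487013356), np.float64(0.0025823371487013586)]) (array([0.55029713, 0.36312478, 0.07856232]), [np.float64(0.0005358795522708674), np.float64(0.0005358795522711405)])
[array([0.53828202, 0.38275688, 0.081     ]), array([0.53684368, 0.34096378, 0.081     ])]
[-0.17516836  0.00090077 -0.08294911] [[-0.001  0.32  -0.947]
 [ 1.     0.001 -0.   ]
 [ 0.001 -0.947 -0.32 ]]
[-0.17532718  0.00088677 -0.08147421]
```

```bash
for i in 1 2 3; do echo; done; python3 -m jog '[[0,0,-0.05,0,0,0,25],[0,0,0,0,0,0,25]]'; python3 -m jog '[[0,0,-0.05,0,0,0,25],[0,0,0,0,0,0,25]]';python3 -m jog '[[0,0,-0.05,0,0,0,25],[0,0,0,0,0,0,25]]'
```

```text
clock: 4.05
eef_pos: [0.5358, 0.3594, 0.0515]
tool_rot: [-0.52, -0.479, 0.52, -0.479]
wrist_force: [-0.4, -0.5, 0.6]
width: 0.297
clock: 4.25
eef_pos: [0.5358, 0.3594, 0.0495]
tool_rot: [-0.52, -0.479, 0.52, -0.479]
wrist_force: [-0.7, -0.1, 1.2]
width: 0.296
clock: 4.45
eef_pos: [0.5362, 0.3597, 0.0488]
tool_rot: [0.52, 0.479, -0.52, 0.479]
wrist_force: [-1.5, -1.1, 4.6]
width: 0.294
```

```bash
python3 -m jog '[[0,0,0.5,0,0,0,64],[0,0,0,0,0,0,64],[0,0,0,0,0,0,64],[0,0,0,0,0,0,64],[0,0,0,0,0,0,64],[0,0,0,0,0,0,64]]'; python3 -m jog '[[0,0,-0.4,0,0,0,64],[0,0,-0.4,0,0,0,64],[0,0,-0.4,0,0,0,64],[0,0,0,0,0,0,64]]'; python3 st.py;  python3 -m jog '[[0,0,0,0,0,0,34],[0,0,0,0,0,0,34],[0,0,0,0,0,0,34],[0,0,0,0,0,0,34],[0,0,0,0,0,0,34],[0,0,0,0,0,0,34]]'; python3 - <<'E'
from h import *
c=cam("wrist"); cv2.imwrite("pics/w3.png",c["image"])
E
```

```text
clock: 5.05
eef_pos: [0.5356, 0.3593, 0.0671]
tool_rot: [-0.519, -0.479, 0.52, -0.479]
wrist_force: [0.4, -0.2, 0.4]
width: 0.75
clock: 5.45
eef_pos: [0.5334, 0.3578, 0.0156]
tool_rot: [-0.517, -0.48, 0.522, -0.479]
wrist_force: [0.9, -0.4, -0.2]
width: 0.75
t 5.45 tcp [0.5334 0.3578 0.0156] x [-0.005 -0.004 -1.   ] jawyaw -4.6 F [ 0.9 -0.4 -0.2] w 64.1 j [-0.88  0.46  0.31  1.67 -0.16  1.04 -0.6 ]
clock: 6.05
eef_pos: [0.5361, 0.3597, 0.0201]
tool_rot: [0.52, 0.479, -0.52, 0.479]
wrist_force: [-0.7, 0.7, -1.6]
width: 0.475
```

View pics/w3.png

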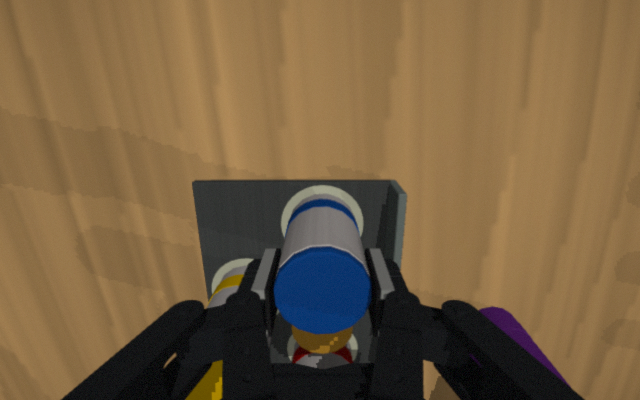

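```bash
python3 -m jog '[[0,0,0.3,0,0,0,34],[0,0,0.7,0,0,0,34],[0,0,1,0,0,0,34],[0,-0.3,1,0,0,0,34],[0,-0.8,0.1,0,0,0,34],[0,-1,0,0,0,0,34],[0,-1,0,0,0,0,34],[0,-1,0,0,0,0,34],[0,-1,0,0,0,0,34],[0,-1,0,0,0,0,34]]'; python3 -m jog '[[0,-1,0,0,0,0,34],[0,-1,0,0,0,0,34],[0,-1,0,0,0,0,34],[0,-1,0,0,0,0,34],[0,-1,0,0,0,0,34],[0,-1,0,0,0,0,34],[0,-1,0,0,0,0,34],[0,-1,0,0,0,0,34],[0.15,-1,0,0,0,0,34],[0.15,-1,0,0,0,0,34]]';python3 -m jog '[[0,-1,0,0,0,0,34],[0,-0.6,0,0,0,0,34],[0,-0.25,0,0,0,0,34],[0,0,0,0,0,0,34],[0,0,0,0,0,0,34]]'; python3 st.py
```

```text
clock: 7.1
eef_pos: [0.5357, 0.1138, 0.1447]
tool_rot: [0.52, 0.479, -0.52, 0.479]
wrist_force: [-0.4, -0.5, -3.3]
width: 0.475
clock: 8.1
eef_pos: [0.548, -0.2857, 0.1448]
tool_rot: [0.52, 0.479, -0.519, 0.48]
wrist_force: [1.2, -0.4, -3.5]
width: 0.475
clock: 8.6
eef_pos: [0.5486, -0.3565, 0.1439]
tool_rot: [0.52, 0.48, -0.519, 0.479]
wrist_force: [0.0, 0.4, -3.2]
width: 0.475
t 8.6 tcp [ 0.5486 -0.3565  0.1439] x [ 0.     0.002 -1.   ] jawyaw -4.5 F [ 0.   0.4 -3.2] w 40.6 j [-0.01  0.43  0.73  1.53 -0.29  1.29  0.67]
```

```bash
python3 -m jog '[[0,0,-0.7,0,0,0,34],[0,0,-1,0,0,0,34],[0,0,-0.7,0,0,0,34],[0,0,-0.45,0,0,0,34],[0,0,-0.2,0,0,0,34],[0,0,-0.05,0,0,0,34],[0,0,-0.03,0,0,0,34],[0,0,0,0,0,0,34]]'; python3 st.py
```

```text
clock: 9.4
eef_pos: [0.549, -0.359, 0.0201]
tool_rot: [0.52, 0.479, -0.519, 0.48]
wrist_force: [-0.4, -1.0, -3.1]
width: 0.475
t 9.4 tcp [ 0.549  -0.359   0.0201] x [ 0.002 -0.001 -1.   ] jawyaw -4.6 F [-0.4 -1.  -3.1] w 40.5 j [ 0.03  0.54  0.68  1.65 -0.38  1.08  0.73]
```

```bash
python3 -m jog '[[0,0,-0.05,0,0,0,34],[0,0,0,0,0,0,34]]';python3 -m jog '[[0,0,-0.03,0,0,0,34],[0,0,0,0,0,0,34]]'; python3 -m jog '[[0,0,-0.03,0,0,0,34],[0,0,0,0,0,0,34]]'
```

```text
clock: 9.6
eef_pos: [0.5482, -0.3586, 0.0171]
tool_rot: [0.52, 0.479, -0.52, 0.48]
wrist_force: [0.2, 0.7, -3.7]
width: 0.473
clock: 9.8
eef_pos: [0.5482, -0.3587, 0.0171]
tool_rot: [0.52, 0.479, -0.52, 0.48]
wrist_force: [-2.5, 1.8, 5.8]
width: 0.472
clock: 10.0
eef_pos: [0.5483, -0.3587, 0.017]
tool_rot: [0.52, 0.479, -0.519, 0.48]
wrist_force: [-4.8, 3.6, 11.3]
width: 0.476
```

```bash
python3 -m jog '[[0,0,0.03,0,0,0,64],[0,0,0,0,0,0,64],[0,0,0,0,0,0,64],[0,0,0,0,0,0,64],[0,0,0.4,0,0,0,64],[0,0,0.8,0,0,0,64],[0,0,1,0,0,0,64],[0,0.3,0.8,0,0,0,64],[0,1,0,0,0,0,64],[0,1,0,0,0,0,64]]'; python3 -m jog '[[0,1,0,0,0,0,64],[0,1,0,0,0,0,64],[0,1,0,0,0,0,64],[0,1,0,0,0,0,64],[0,1,0,0,0,0,64],[0,1,0,0,0,0,64],[0,1,0,0,0,0,64],[0,1,0,0,0,0,64],[-0.2,1,0,0,0,0,64],[-0.2,1,0,0,0,0,64]]'; python3 st.py; python3 - <<'E'
from h import *
c=cam("scene"); cv2.imwrite("pics/s2.png",c["image"])
E
```

```text
clock: 11.0
eef_pos: [0.5485, -0.2675, 0.1382]
tool_rot: [0.521, 0.477, -0.52, 0.48]
wrist_force: [1.2, 1.3, 0.4]
width: 0.751
clock: 12.0
eef_pos: [0.5321, 0.1348, 0.1368]
tool_rot: [0.521, 0.479, -0.519, 0.479]
wrist_force: [0.2, -0.1, -0.8]
width: 0.748
t 12.0 tcp [0.5321 0.1348 0.1368] x [ 0.002  0.    -1.   ] jawyaw -4.7 F [ 0.2 -0.1 -0.8] w 63.9 j [-0.75  0.15  0.5   1.81 -0.08  1.2  -0.31]
```

View pics/s2.png

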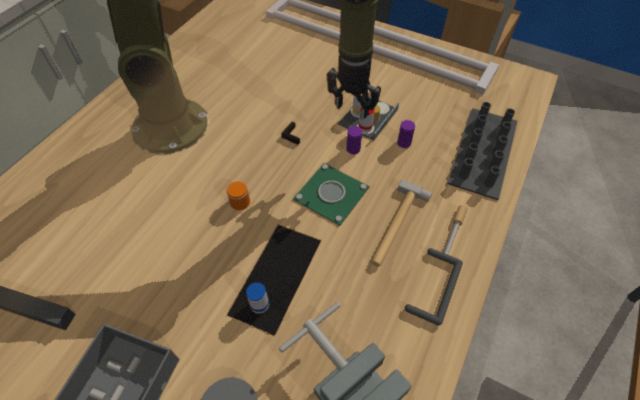

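```bash
python3 -m jog '[[-0.1,1,0,0,0,0,64],[0,1,0,0,0,0,64],[0,0.8,0,0,0,0,64],[0,0.35,0,0,0,0,64],[0,0,0,0,0,0,64],[0,0,0,0,0,0,64]]'; python3 st.py; python3 - <<'E'
from h import *
c=cam("wrist"); im=c["image"]; cv2.imwrite("pics/w4.png",im)
print(proj(c,[.5275,.2597,.081]))
E
```

```text
clock: 12.65
eef_pos: [0.5286, 0.2572, 0.1357]
tool_rot: [-0.52, -0.478, 0.52, -0.479]
wrist_force: [0.0, -0.7, 0.3]
width: 0.745
t 12.65 tcp [0.5286 0.2572 0.1357] x [ 0.    -0.001 -1.   ] jawyaw -4.7 F [ 0.  -0.7  0.3] w 63.6 j [-0.86  0.24  0.42  1.71 -0.1   1.22 -0.5 ]
[319.21760118 201.25398327]
```

View pics/w4.png

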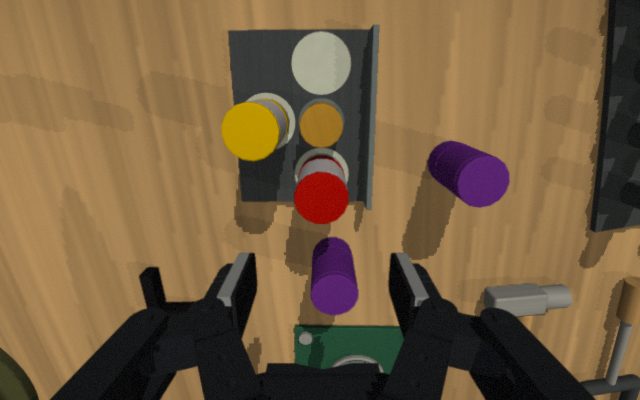

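```bash
python3 -m jog '[[0,0.1,-0.8,0,0,0,64],[0,0,-1,0,0,0,64],[0,0,-0.7,0,0,0,64],[0,0,-0.4,0,0,0,64],[0,0,0,0,0,0,64],[0,0,0,0,0,0,64],[0,0,0,0,0,0,64]]'; python3 st.py;python3 -m jog '[[0,0,0,0,0,0,34],[0,0,0,0,0,0,34],[0,0,0,0,0,0,34],[0,0,0,0,0,0,34],[0,0,0,0,0,0,34],[0,0,0,0,0,0,34]]'; python3 st.py
```

```text
clock: 13.4
eef_pos: [0.5296, 0.2639, 0.0214]
tool_rot: [0.521, 0.479, -0.519, 0.48]
wrist_force: [0.4, -0.6, 0.6]
width: 0.754
t 13.4 tcp [0.5296 0.2639 0.0214] x [ 0.003  0.002 -1.   ] jawyaw -4.7 F [ 0.4 -0.6  0.6] w 64.4 j [-0.84  0.36  0.4   1.81 -0.16  1.   -0.46]
clock: 14.0
eef_pos: [0.5288, 0.2641, 0.0211]
tool_rot: [0.52, 0.479, -0.519, 0.48]
wrist_force: [-2.7, -0.1, 6.2]
width: 0.476
t 14.0 tcp [0.5288 0.2641 0.0211] x [ 0.002  0.001 -1.   ] jawyaw -4.6 F [-2.7 -0.1  6.2] w 40.6 j [-0.84  0.36  0.4   1.81 -0.16  1.   -0.46]
```

```bash
python3 -m jog '[[0,0,0.3,0,0,0,34],[0,0,0.7,0,0,0,34],[0,0,1,0,0,0,34],[0,-0.3,1,0,0,0,34],[0,-0.7,0,0,0,0,34],[0,-1,0,0,0,0,34],[0,-1,0,0,0,0,34],[0,-1,0,0,0,0,34],[0,-1,0,0,0,0,34],[0.1,-1,0,0,0,0,34]]'; python3 -m jog '[[0.1,-1,0,0,0,0,34],[0.1,-1,0,0,0,0,34],[0.1,-1,0,0,0,0,34],[0,-1,0,0,0,0,34],[0,-1,0,0,0,0,34],[0,-1,0,0,0,0,34],[0,-1,0,0,0,0,34],[0,-0.58,0,0,0,0,34],[0,0,0,0,0,0,34],[0,0,0,0,0,0,34]]'; python3 st.py
```

```text
clock: 15.0
eef_pos: [0.5311, 0.0221, 0.1398]
tool_rot: [0.52, 0.48, -0.52, 0.479]
wrist_force: [0.9, 1.0, -2.9]
width: 0.479
clock: 16.0
eef_pos: [0.5435, -0.2797, 0.1394]
tool_rot: [0.52, 0.479, -0.52, 0.479]
wrist_force: [-0.4, -0.6, -2.3]
width: 0.477
t 16.0 tcp [ 0.5435 -0.2797  0.1394] x [-0.     0.001 -1.   ] jawyaw -4.7 F [-0.4 -0.6 -2.3] w 40.7 j [-0.19  0.33  0.76  1.65 -0.24  1.25  0.54]
```

```bash
python3 -m jog '[[0,0,-0.7,0,0,0,34],[0,0,-1,0,0,0,34],[0,0,-0.7,0,0,0,34],[0,0,-0.4,0,0,0,34],[0,0,-0.15,0,0,0,34],[0,0,0,0,0,0,34],[0,0,-0.04,0,0,0,34],[0,0,0,0,0,0,34]]'; python3 -m jog '[[0,0,-0.03,0,0,0,34],[0,0,0,0,0,0,34]]'
```

```text
clock: 16.8
eef_pos: [0.545, -0.2801, 0.0213]
tool_rot: [0.52, 0.479, -0.519, 0.48]
wrist_force: [0.2, 0.7, -3.1]
width: 0.474
clock: 17.0
eef_pos: [0.5443, -0.2798, 0.0192]
tool_rot: [0.52, 0.479, -0.52, 0.48]
wrist_force: [0.4, 0.0, -2.9]
width: 0.475
```

```bash
python3 -m jog '[[0,0,-0.03,0,0,0,34],[0,0,-0.02,0,0,0,34],[0,0,0,0,0,0,34]]'
```

```text
clock: 17.3
eef_pos: [0.5443, -0.28, 0.0181]
tool_rot: [0.52, 0.479, -0.52, 0.48]
wrist_force: [-3.0, 1.8, 6.2]
width: 0.476
```

```bash
python3 -m jog '[[0,0,0.02,0,0,0,64],[0,0,0,0,0,0,64],[0,0,0,0,0,0,64],[0,0,0,0,0,0,64],[0,0,0.4,0,0,0,64],[0,0,0.8,0,0,0,64],[0,0,1,0,0,0,64],[0,0.3,0.8,0,0,0,64],[0,1,0,0,0,0,64],[-0.1,1,0,0,0,0,64]]'; python3 -m jog '[[-0.1,1,0,0,0,0,64],[-0.1,1,0,0,0,0,64],[-0.1,1,0,0,0,0,64],[-0.1,1,0,0,0,0,64],[-0.1,1,0,0,0,0,64],[-0.1,1,0,0,0,0,64],[-0.1,1,0,0,0,0,64],[-0.1,1,0,0,0,0,64],[-0.2,1,0,0,0,0,64],[-0.2,1,0,0,0,0,64]]'; python3 -m jog '[[-0.2,1,0,0,0,0,64],[-0.14,1,0,0,0,0,64],[0,0.6,0,0,0,0,64],[0,0,0,0,0,0,64],[0,0,0,0,0,0,64]]'; python3 st.py; python3 - <<'E'
from h import *
c=cam("wrist"); im=c["image"]; cv2.imwrite("pics/w5.png",im)
print(proj(c,[.4818,.3133,.081]))
E
```

```text
clock: 18.3
eef_pos: [0.5411, -0.1882, 0.1402]
tool_rot: [0.521, 0.477, -0.52, 0.48]
wrist_force: [-0.5, 1.2, -0.5]
width: 0.752
clock: 19.3
eef_pos: [0.4921, 0.2137, 0.1389]
tool_rot: [0.521, 0.479, -0.519, 0.479]
wrist_force: [0.3, 0.5, 0.6]
width: 0.751
clock: 19.8
eef_pos: [0.4787, 0.316, 0.1381]
tool_rot: [0.52, 0.479, -0.52, 0.48]
wrist_force: [1.0, -0.4, 0.4]
width: 0.749
t 19.8 tcp [0.4787 0.316  0.1381] x [ 0.001 -0.001 -1.   ] jawyaw -4.6 F [ 1.  -0.4  0.4] w 63.9 j [-0.96  0.2   0.38  1.74 -0.08  1.22 -0.65]
[325.25801804 206.24813981]
```

View pics/w5.png

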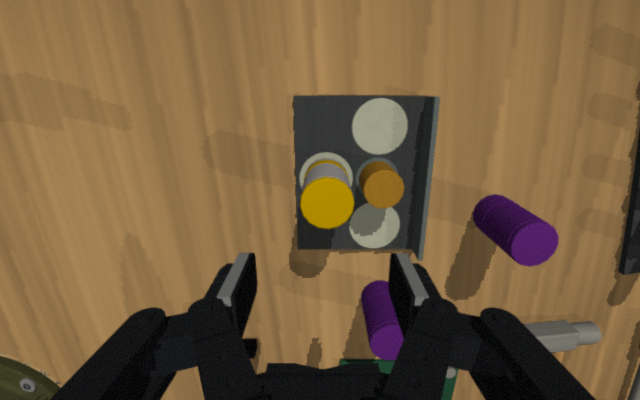

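```bash
python3 -m jog '[[0.09,0,-0.8,0,0,0,64],[0,0,-1,0,0,0,64],[0,0,-0.7,0,0,0,64],[0,0,-0.4,0,0,0,64],[0,0,0,0,0,0,64],[0,0,0,0,0,0,64],[0,0,0,0,0,0,64]]'; python3 st.py;python3 -m jog '[[0,0,0,0,0,0,34],[0,0,0,0,0,0,34],[0,0,0,0,0,0,34],[0,0,0,0,0,0,34],[0,0,0,0,0,0,34],[0,0,0,0,0,0,34]]'; python3 st.py
```

```text
clock: 20.55
eef_pos: [0.4834, 0.3164, 0.0232]
tool_rot: [0.521, 0.479, -0.519, 0.479]
wrist_force: [-0.2, -0.4, -0.2]
width: 0.749
t 20.55 tcp [0.4834 0.3164 0.0232] x [ 0.002  0.002 -1.   ] jawyaw -4.7 F [-0.2 -0.4 -0.2] w 64.0 j [-0.93  0.33  0.36  1.84 -0.14  0.99 -0.6 ]
clock: 21.15
eef_pos: [0.4827, 0.3168, 0.023]
tool_rot: [0.52, 0.479, -0.519, 0.479]
wrist_force: [-1.7, -0.9, 5.8]
width: 0.477
t 21.15 tcp [0.4827 0.3168 0.023 ] x [ 0.001  0.001 -1.   ] jawyaw -4.6 F [-1.7 -0.9  5.8] w 40.7 j [-0.94  0.33  0.36  1.84 -0.14  1.   -0.6 ]
```

```bash
python3 -m jog '[[0,0,0.3,0,0,0,34],[0,0,0.7,0,0,0,34],[0,0,1,0,0,0,34],[0,-0.3,1,0,0,0,34],[0.1,-0.7,0,0,0,0,34],[0.15,-1,0,0,0,0,34],[0.15,-1,0,0,0,0,34],[0.15,-1,0,0,0,0,34],[0.15,-1,0,0,0,0,34],[0.15,-1,0,0,0,0,34]]'; python3 -m jog '[[0.15,-1,0,0,0,0,34],[0.15,-1,0,0,0,0,34],[0.15,-1,0,0,0,0,34],[0.15,-1,0,0,0,0,34],[0,-1,0,0,0,0,34],[0,-1,0,0,0,0,34],[0,-0.9,0,0,0,0,34],[0,0,0,0,0,0,34],[0,0,0,0,0,0,34]]'; python3 st.py
```

```text
clock: 22.15
eef_pos: [0.5155, 0.0747, 0.1417]
tool_rot: [0.52, 0.48, -0.52, 0.479]
wrist_force: [1.1, 0.4, -2.5]
width: 0.474
clock: 23.05
eef_pos: [0.5392, -0.2005, 0.1414]
tool_rot: [-0.52, -0.479, 0.521, -0.478]
wrist_force: [-0.2, 1.6, -2.6]
width: 0.472
t 23.05 tcp [ 0.5392 -0.2005  0.1414] x [-0.001  0.    -1.   ] jawyaw -4.8 F [-0.2  1.6 -2.6] w 40.3 j [-0.35  0.24  0.76  1.74 -0.17  1.23  0.37]
```

Contact expected near 0.020; down 3.0 units then creep.

```bash
python3 -m jog '[[0,0,-0.7,0,0,0,34],[0,0,-1,0,0,0,34],[0,0,-0.7,0,0,0,34],[0,0,-0.4,0,0,0,34],[0,0,-0.17,0,0,0,34],[0,0,0,0,0,0,34],[0,0,-0.03,0,0,0,34],[0,0,0,0,0,0,34]]'; python3 -m jog '[[0,0,-0.03,0,0,0,34],[0,0,-0.02,0,0,0,34],[0,0,0,0,0,0,34]]'
```

```text
clock: 23.85
eef_pos: [0.5412, -0.1999, 0.0228]
tool_rot: [0.52, 0.479, -0.519, 0.48]
wrist_force: [-0.3, 0.0, -3.2]
width: 0.471
clock: 24.15
eef_pos: [0.5404, -0.1998, 0.02]
tool_rot: [0.52, 0.479, -0.52, 0.48]
wrist_force: [0.3, -0.4, -0.0]
width: 0.474
```

```bash
python3 -m jog '[[0,0,0.02,0,0,0,62],[0,0,0,0,0,0,62],[0,0,0,0,0,0,62],[0,0,0,0,0,0,62],[0,0,0.4,0,0,0,62],[0,0,0.8,0,0,0,62],[0,0,1,0,0,0,62],[0,0.3,0.5,0,0,0,62],[0,1,0,0,0,1,62],[0,1,0,0,0,1,62]]'; python3 -m jog '[[0,1,0,0,0,1,60],[0,1,0,0,0,1,60],[0,1,0,0,0,1,60],[0,1,0,0,0,1,60],[0,1,0,0,0,1,60],[0,1,0,0,0,1,60],[0,1,0,0,0,1,60],[-0.1,1,0,0,0,1,60],[-0.1,1,0,0,0,1,60],[0,1,0,0,0,1,60]]'; python3 -m jog '[[0,0.5,0,0,0,1,60],[0,0,0,0,0,1,60],[0,0,0,0,0,1,60],[0,0,0,0,0,0,60],[0,0,0,0,0,0,60]]'; python3 st.py; python3 - <<'E'
from h import *
c=cam("wrist"); im=c["image"]; cv2.imwrite("pics/w6.png",im)
print(proj(c,[.5316,.3089,.044]))
t=cam("scene"); cv2.imwrite("pics/s3.png",t["image"])
hsv=cv2.cvtColor(t["image"],cv2.COLOR_BGR2HSV)
for nm,lo,hi in [("blue",(105,130,60),(128,255,255)),("yellow",(24,150,90),(34,255,255)),("red",(0,190,60),(4,255,255)),]:
    m=cv2.inRange(hsv,lo,hi); k,l,st,ce=cv2.connectedComponentsWithStats(m)
    for i in range(1,k):
        if 60<st[i,4]<800: print(nm,st[i],ce[i].round(1),onz(t,*ce[i],0.078).round(4)[:2])
E
```

```text
clock: 25.15
eef_pos: [0.5408, -0.1081, 0.1307]
tool_rot: [0.467, 0.53, -0.466, 0.532]
wrist_force: [0.3, 0.6, -1.1]
width: 0.726
clock: 26.15
eef_pos: [0.5318, 0.294, 0.1298]
tool_rot: [0.138, 0.693, -0.137, 0.694]
wrist_force: [1.4, -0.3, 0.1]
width: 0.699
clock: 26.65
eef_pos: [0.5324, 0.3121, 0.1291]
tool_rot: [0.03, 0.706, -0.029, 0.707]
wrist_force: [-0.8, -0.6, -0.0]
width: 0.702
t 26.65 tcp [0.5324 0.3121 0.1291] x [ 0.001  0.    -1.   ] jawyaw 85.2 F [-0.8 -0.6 -0. ] w 60.0 j [-0.8   0.29  0.28  1.64 -0.09  1.22  0.98]
[317.88601692 189.64445754]
blue [246 282  20  19 291] [255.4 290.9] [ 0.5478 -0.3579]
yellow [281 228  17  14 192] [288.8 234.2] [ 0.5397 -0.2027]
red [263 254  19  17 249] [271.9 262.1] [ 0.5429 -0.2827]
```

View pics/w6.png

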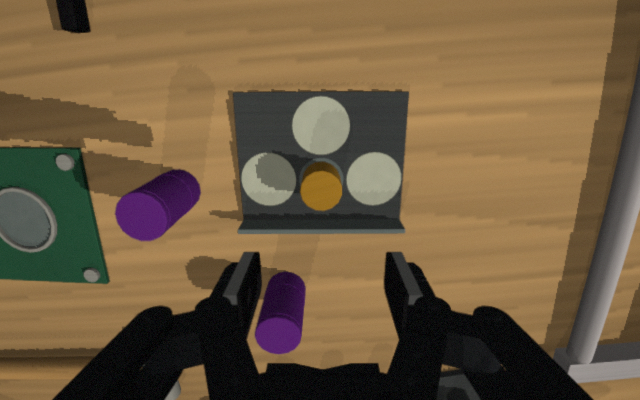

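View pics/s3.png

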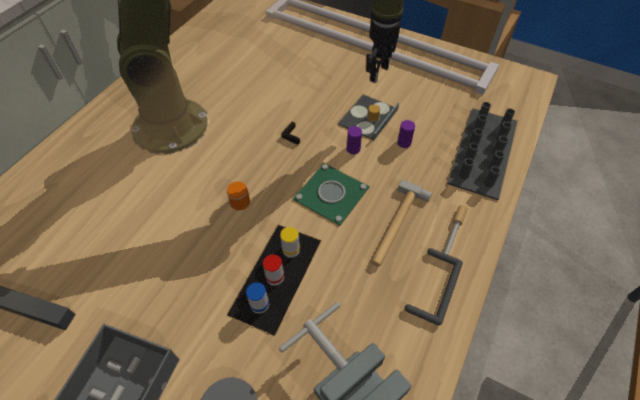

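```bash
python3 -m jog '[[0,0,-0.7,0,0,0,60],[0,0,-0.9,0,0,0,60],[0,0,-0.8,0,0,0,60],[0,0,-0.5,0,0,0,60],[0,0,-0.3,0,0,0,60],[0,0,-0.15,0,0,0,60],[0,0,0,0,0,0,60],[0,0,0,0,0,0,60]]'; python3 st.py
```

```text
clock: 27.55
eef_pos: [0.5329, 0.3129, -0.0045]
tool_rot: [0.029, 0.706, -0.028, 0.707]
wrist_force: [0.6, 1.0, 0.3]
width: 0.703
t 27.55 tcp [ 0.5329  0.3129 -0.0045] x [ 0.002  0.001 -1.   ] jawyaw 85.4 F [0.6 1.  0.3] w 60.0 j [-0.78  0.43  0.26  1.75 -0.13  0.97  1.01]
```

```bash
python3 -m jog '[[0,0,-0.15,0,0,0,60],[0,0,-0.12,0,0,0,60],[0,0,-0.08,0,0,0,60],[0,0,0,0,0,0,60]]'; python3 st.py;  python3 -m jog '[[0,0,0,0,0,0,28],[0,0,0,0,0,0,28],[0,0,0,0,0,0,28],[0,0,0,0,0,0,28],[0,0,0,0,0,0,28],[0,0,0,0,0,0,28],[0,0,0,0,0,0,28]]'; python3 st.py;  python3 - <<'E'
from h import *
c=cam("wrist"); im=c["image"]; cv2.imwrite("pics/w7.png",im)
E
```

```text
clock: 27.95
eef_pos: [0.5315, 0.3121, -0.0204]
tool_rot: [0.028, 0.707, -0.029, 0.706]
wrist_force: [0.1, 0.3, -1.1]
width: 0.705
t 27.95 tcp [ 0.5315  0.3121 -0.0204] x [-0.001 -0.001 -1.   ] jawyaw 85.4 F [ 0.1  0.3 -1.1] w 60.2 j [-0.78  0.45  0.25  1.76 -0.14  0.95  1.02]
clock: 28.65
eef_pos: [0.5324, 0.3124, -0.0194]
tool_rot: [0.029, 0.706, -0.028, 0.707]
wrist_force: [0.7, -1.7, 4.1]
width: 0.407
t 28.65 tcp [ 0.5324  0.3124 -0.0194] x [ 0.001  0.    -1.   ] jawyaw 85.4 F [ 0.7 -1.7  4.1] w 34.7 j [-0.78  0.45  0.25  1.76 -0.14  0.95  1.02]
```

View pics/w7.png

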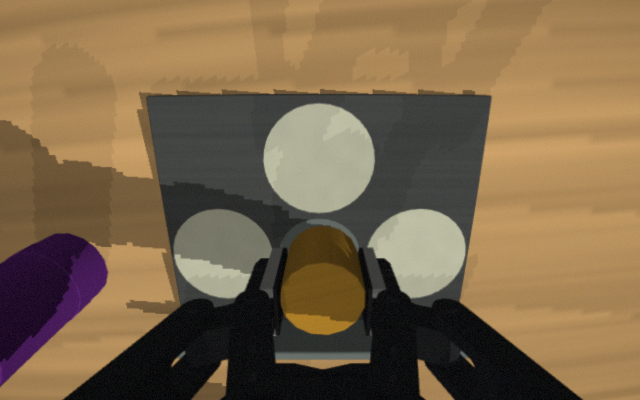

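```bash
python3 -m jog '[[0,0,0.3,0,0,0,28],[0,0,0.7,0,0,0,28],[0,0,1,0,0,0,28],[0,0,1,0,0,0,28],[0,-0.6,0,0,0,0,28],[0.1,-1,0,0,0,0,28],[0.1,-1,0,0,0,0,28],[0.1,-1,0,0,0,0,28],[0.12,-1,0,0,0,0,28],[0,-1,0,0,0,0,28]]';python3 -m jog '[[0,-1,0,0,0,0,28],[0,-0.8,0,0,0,0,28],[0,-0.4,0,0,0,0,28],[0,0,0,0,0,0,28],[0,0,0,0,0,0,28]]'; python3 st.py;  python3 - <<'E'
from h import *
c=cam("wrist"); im=c["image"]; cv2.imwrite("pics/w8.png",im)
c=cam("scene"); im=c["image"]; cv2.imwrite("pics/s4.png",im)
E
```

```text
clock: 29.7
eef_pos: [0.5484, 0.0868, 0.1002]
tool_rot: [0.029, 0.707, -0.028, 0.706]
wrist_force: [1.7, -0.0, -2.6]
width: 0.405
clock: 30.2
eef_pos: [0.5483, 0.0011, 0.1001]
tool_rot: [0.029, 0.707, -0.028, 0.706]
wrist_force: [-0.1, 1.3, -2.2]
width: 0.405
t 30.2 tcp [0.5483 0.0011 0.1001] x [-0.001  0.001 -1.   ] jawyaw 85.4 F [-0.1  1.3 -2.2] w 34.6 j [-0.46  0.19  0.46  1.84 -0.09  1.13  1.52]
```

View pics/w8.png

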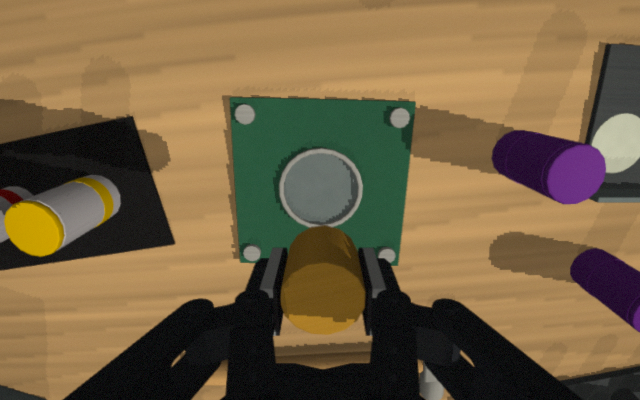

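```bash
python3 -m jog '[[0,0,-0.6,0,0,0,28],[0,0,-0.9,0,0,0,28],[0,0,-0.7,0,0,0,28],[0,0,-0.4,0,0,0,28],[0,0,-0.22,0,0,0,28],[0,0,0,0,0,0,28],[0,0,-0.05,0,0,0,28],[0,0,0,0,0,0,28]]'; python3 -m jog '[[0,0,-0.03,0,0,0,28],[0,0,-0.03,0,0,0,28],[0,0,0,0,0,0,28]]'
```

```text
clock: 31.1
eef_pos: [0.5497, 0.0007, -0.0136]
tool_rot: [0.029, 0.706, -0.028, 0.707]
wrist_force: [0.1, -0.4, -1.9]
width: 0.402
clock: 31.4
eef_pos: [0.5488, 0.0004, -0.0168]
tool_rot: [0.029, 0.706, -0.028, 0.707]
wrist_force: [0.2, 0.0, -1.9]
width: 0.408
```

```bash
python3 -m jog '[[0,0,-0.03,0,0,0,28],[0,0,-0.03,0,0,0,28],[0,0,0,0,0,0,28]]';python3 -m jog '[[0,0,-0.02,0,0,0,28],[0,0,0,0,0,0,28]]'
```

```text
clock: 31.7
eef_pos: [0.5489, 0.0004, -0.0194]
tool_rot: [0.029, 0.706, -0.029, 0.707]
wrist_force: [-0.2, 0.2, -2.8]
width: 0.4
clock: 31.9
eef_pos: [0.5489, 0.0004, -0.0194]
tool_rot: [0.029, 0.707, -0.028, 0.707]
wrist_force: [-1.8, -0.2, 4.6]
width: 0.406
```

```bash
python3 -m jog '[[0,0,0.02,0,0,0,60],[0,0,0,0,0,0,60],[0,0,0,0,0,0,60],[0,0,0,0,0,0,60],[0,0,0.4,0,0,0,60],[0,0,0.8,0,0,0,60],[0,0,1,0,0,0,62],[0,0,1,0,0,0,62],[0,-0.3,0.6,0,0,-1,64],[0,-0.6,0,0,0,-1,64]]'; python3 -m jog '[[0,-1,0,0,0,-1,64],[0,-1,0,0,0,-1,64],[0,-1,0,0,0,-1,64],[0,-1,0,0,0,-1,64],[0,0,0,0,0,-1,64],[0,0,0,0,0,-1,64],[0,0,0,0,0,-1,64],[0,0,0,0,0,-1,64],[0,0,0,0,0,-1,64],[0,0,0,0,0,-1,64]]'; python3 -m jog '[[0,0,0,0,0,-1,64],[0,0,0,0,0,-1,64],[0,0,0,0,0,-1,64],[0,0,0,0,0,0,64],[0,0,0,0,0,0,64]]'; python3 st.py; python3 - <<'E'
from h import *
c=cam("wrist"); im=c["image"]; cv2.imwrite("pics/w9.png",im)
s=cam("scene"); cv2.imwrite("pics/s5.png",s["image"]); cv2.imwrite("pics/s5c.png",cv2.resize(s["image"][140:340,200:420],None,fx=3,fy=3))
for P in [(.5478,-.3579,.078),(.5397,-.2027,.078),(.5429,-.2827,.078)]: print(proj(c,P))
E
```

```text
clock: 32.9
eef_pos: [0.552, -0.0337, 0.137]
tool_rot: [0.103, 0.697, -0.101, 0.702]
wrist_force: [0.4, 0.2, -0.5]
width: 0.748
clock: 33.9
eef_pos: [0.5487, -0.1956, 0.1325]
tool_rot: [0.44, 0.554, -0.44, 0.554]
wrist_force: [0.1, 0.5, 0.8]
width: 0.749
clock: 34.4
eef_pos: [0.5488, -0.1956, 0.1326]
tool_rot: [-0.519, -0.48, 0.519, -0.48]
wrist_force: [-0.2, 0.6, 0.1]
width: 0.748
t 34.4 tcp [ 0.5488 -0.1956  0.1326] x [-0. -0. -1.] jawyaw -4.5 F [-0.2  0.6  0.1] w 63.9 j [-0.38  0.27  0.8   1.74 -0.21  1.22  0.39]
[333.99612292 368.68664909]
[309.89476108 214.06883042]
[322.34753863 301.72266215]
```

View pics/w9.png

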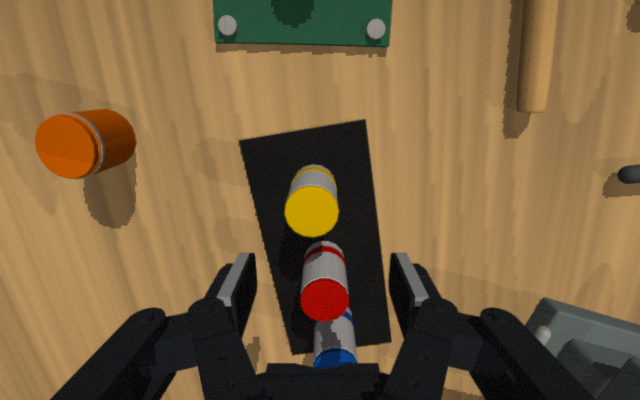

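View pics/s5c.png

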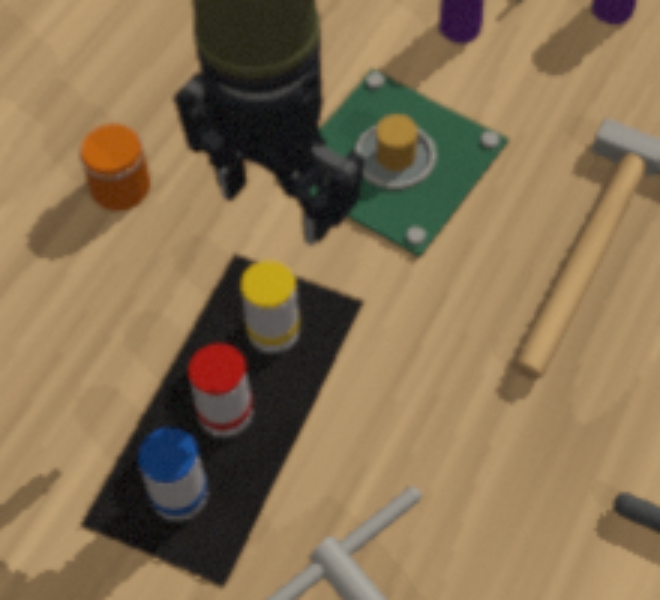

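```bash
python3 -m jog '[[-0.21,-0.1,-0.8,0,0,0,64],[0,0,-1,0,0,0,64],[0,0,-0.6,0,0,0,64],[0,0,-0.35,0,0,0,64],[0,0,-0.05,0,0,0,64],[0,0,0,0,0,0,64],[0,0,0,0,0,0,64]]'; python3 st.py;python3 -m jog '[[0,0,0,0,0,0,34],[0,0,0,0,0,0,34],[0,0,0,0,0,0,34],[0,0,0,0,0,0,34],[0,0,0,0,0,0,34],[0,0,0,0,0,0,34]]'; python3 st.py
```

```text
clock: 35.2
eef_pos: [0.5417, -0.2002, 0.0222]
tool_rot: [0.52, 0.479, -0.519, 0.48]
wrist_force: [0.2, -0.2, 1.0]
width: 0.748
t 35.2 tcp [ 0.5417 -0.2002  0.0222] x [ 0.003 -0.001 -1.   ] jawyaw -4.6 F [ 0.2 -0.2  1. ] w 63.9 j [-0.32  0.39  0.75  1.85 -0.31  1.01  0.48]
clock: 35.8
eef_pos: [0.5411, -0.1999, 0.022]
tool_rot: [0.52, 0.479, -0.519, 0.48]
wrist_force: [-1.5, 0.4, 7.8]
width: 0.469
t 35.8 tcp [ 0.5411 -0.1999  0.022 ] x [ 0.002  0.    -1.   ] jawyaw -4.6 F [-1.5  0.4  7.8] w 40.1 j [-0.32  0.39  0.75  1.85 -0.31  1.01  0.48]
```

```bash
python3 -m jog '[[0,0,0.3,0,0,0,34],[0,0,0.7,0,0,0,34],[0,0,1,0,0,0,34],[0,0.3,1,0,0,0,34],[0,0.7,0.1,0,0,0,34],[-0.1,1,0,0,0,0,34],[-0.15,1,0,0,0,0,34],[-0.15,1,0,0,0,0,34],[-0.15,1,0,0,0,0,34],[-0.15,1,0,0,0,0,34]]'; python3 -m jog '[[-0.15,1,0,0,0,0,34],[-0.15,1,0,0,0,0,34],[-0.15,1,0,0,0,0,34],[-0.15,1,0,0,0,0,34],[-0.15,1,0,0,0,0,34],[0,1,0,0,0,0,34],[0,0.7,0,0,0,0,34],[0,0.22,0,0,0,0,34],[0,0,0,0,0,0,34],[0,0,0,0,0,0,34]]'; python3 st.py
```

```text
clock: 36.8
eef_pos: [0.5115, 0.0418, 0.1449]
tool_rot: [0.52, 0.479, -0.52, 0.479]
wrist_force: [0.1, 0.6, -2.7]
width: 0.476
clock: 37.8
eef_pos: [0.4827, 0.3152, 0.1445]
tool_rot: [-0.52, -0.479, 0.521, -0.479]
wrist_force: [0.4, -0.2, -2.7]
width: 0.475
t 37.8 tcp [0.4827 0.3152 0.1445] x [-0.    -0.002 -1.   ] jawyaw -4.7 F [ 0.4 -0.2 -2.7] w 40.6 j [-1.01  0.21  0.44  1.73 -0.09  1.23 -0.63]
```

```bash
python3 -m jog '[[0,0.03,-0.7,0,0,0,34],[0,0,-1,0,0,0,34],[0,0,-0.7,0,0,0,34],[0,0,-0.35,0,0,0,34],[0,0,-0.15,0,0,0,34],[0,0,0,0,0,0,34],[0,0,-0.03,0,0,0,34],[0,0,0,0,0,0,34]]'; python3 -m jog '[[0,0,-0.03,0,0,0,34],[0,0,0,0,0,0,34]]'
```

```text
clock: 38.6
eef_pos: [0.4834, 0.319, 0.0289]
tool_rot: [0.521, 0.479, -0.519, 0.479]
wrist_force: [0.4, 0.4, -2.4]
width: 0.475
clock: 38.8
eef_pos: [0.4826, 0.3187, 0.0267]
tool_rot: [0.52, 0.479, -0.519, 0.479]
wrist_force: [-0.0, 0.4, -4.3]
width: 0.475
```

```bash
python3 -m jog '[[0,-0.05,0,0,0,0,34],[0,0,-0.03,0,0,0,34],[0,0,-0.02,0,0,0,34],[0,0,0,0,0,0,34]]'; python3 -m jog '[[0,0,-0.02,0,0,0,34],[0,0,0,0,0,0,34]]'
```

```text
clock: 39.2
eef_pos: [0.4826, 0.3164, 0.0251]
tool_rot: [0.52, 0.479, -0.52, 0.479]
wrist_force: [-2.9, -0.8, 4.3]
width: 0.481
clock: 39.4
eef_pos: [0.4826, 0.3166, 0.025]
tool_rot: [0.52, 0.48, -0.52, 0.479]
wrist_force: [-3.9, -3.1, 9.8]
width: 0.477
```

```bash
python3 -m jog '[[0,0,0.03,0,0,0,64],[0,0,0,0,0,0,64],[0,0,0,0,0,0,64],[0,0,0,0,0,0,64],[0,0,0.4,0,0,0,64],[0,0,0.8,0,0,0,64],[0,0,1,0,0,0,64],[0,-0.3,0.8,0,0,0,64],[0.1,-1,0,0,0,0,64],[0.15,-1,0,0,0,0,64]]'; python3 -m jog '[[0.15,-1,0,0,0,0,64],[0.15,-1,0,0,0,0,64],[0.15,-1,0,0,0,0,64],[0.15,-1,0,0,0,0,64],[0.15,-1,0,0,0,0,64],[0.15,-1,0,0,0,0,64],[0.15,-1,0,0,0,0,64],[0.15,-1,0,0,0,0,64],[0.09,-1,0,0,0,0,64],[0,-1,0,0,0,0,64]]'; python3 -m jog '[[0,-1,0,0,0,0,64],[0,-1,0,0,0,0,64],[0,-0.6,0,0,0,0,64],[0,0,0,0,0,0,64],[0,0,0,0,0,0,64]]'; python3 st.py; python3 - <<'E'
from h import *
c=cam("scene"); im=c["image"]; cv2.imwrite("pics/s6.png",im)
hsv=cv2.cvtColor(im,cv2.COLOR_BGR2HSV); m=cv2.inRange(hsv,(24,150,90),(34,255,255)); k,l,st,ce=cv2.connectedComponentsWithStats(m)
for i in range(1,k):
    if 50<st[i,4]<800: print(st[i],ce[i].round(1),onz(c,*ce[i],0.081).round(4)[:2])
E
```

```text
clock: 40.4
eef_pos: [0.4929, 0.2247, 0.1459]
tool_rot: [0.52, 0.48, -0.518, 0.48]
wrist_force: [0.1, -0.2, -0.1]
width: 0.751
clock: 41.4
eef_pos: [0.5443, -0.1771, 0.1446]
tool_rot: [0.52, 0.479, -0.52, 0.48]
wrist_force: [-0.2, 0.9, -0.8]
width: 0.75
clock: 41.9
eef_pos: [0.5437, -0.2798, 0.1443]
tool_rot: [-0.52, -0.479, 0.52, -0.479]
wrist_force: [-0.1, 0.6, -0.1]
width: 0.75
t 41.9 tcp [ 0.5437 -0.2798  0.1443] x [-0.  0. -1.] jawyaw -4.7 F [-0.1  0.6 -0.1] w 64.1 j [-0.24  0.35  0.84  1.65 -0.27  1.26  0.56]
[354  89  13   9  91] [360.   92.9] [0.4809 0.3134]
```

View pics/s6.png

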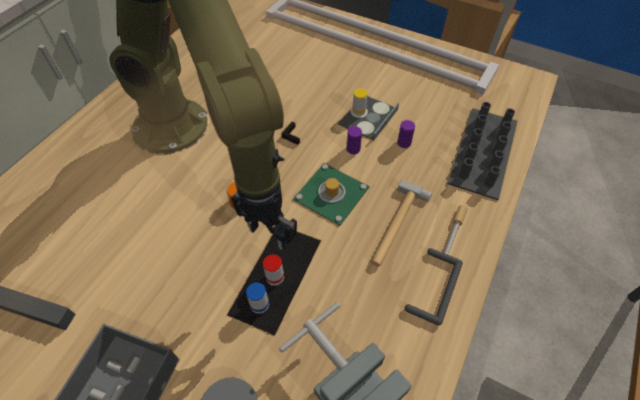

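```bash
python3 -m jog '[[0,0,-0.8,0,0,0,64],[0,0,-1,0,0,0,64],[0,0,-0.8,0,0,0,64],[0,0,-0.4,0,0,0,64],[0,0,-0.1,0,0,0,64],[0,0,0,0,0,0,64],[0,0,0,0,0,0,64]]'; python3 -m jog '[[0,0,0,0,0,0,34],[0,0,0,0,0,0,34],[0,0,0,0,0,0,34],[0,0,0,0,0,0,34],[0,0,0,0,0,0,34],[0,0,0,0,0,0,34]]'; python3 st.py
```

```text
clock: 42.65
eef_pos: [0.5454, -0.2801, 0.0224]
tool_rot: [0.52, 0.479, -0.519, 0.48]
wrist_force: [0.5, -0.3, 0.2]
width: 0.75
clock: 43.25
eef_pos: [0.5449, -0.2802, 0.0223]
tool_rot: [0.52, 0.479, -0.519, 0.48]
wrist_force: [-1.3, 0.4, 6.8]
width: 0.472
t 43.25 tcp [ 0.5449 -0.2802  0.0223] x [ 0.002 -0.    -1.   ] jawyaw -4.6 F [-1.3  0.4  6.8] w 40.3 j [-0.18  0.48  0.77  1.76 -0.38  1.05  0.64]
```

```bash
python3 -m jog '[[0,0,0.3,0,0,0,34],[0,0,0.7,0,0,0,34],[0,0,1,0,0,0,34],[0,0.3,1,0,0,0,34],[0,0.7,0.1,0,0,0,34],[0,1,0,0,0,0,34],[0,1,0,0,0,0,34],[-0.1,1,0,0,0,0,34],[-0.1,1,0,0,0,0,34],[-0.1,1,0,0,0,0,34]]'; python3 -m jog '[[-0.1,1,0,0,0,0,34],[0,1,0,0,0,0,34],[0,1,0,0,0,0,34],[0,1,0,0,0,0,34],[0,1,0,0,0,0,34],[0,1,0,0,0,0,34],[0,1,0,0,0,0,34],[0,0.6,0,0,0,0,34],[0,0,0,0,0,0,34],[0,0,0,0,0,0,34]]'; python3 st.py
```

```text
clock: 44.25
eef_pos: [0.5313, -0.0382, 0.145]
tool_rot: [0.52, 0.479, -0.52, 0.479]
wrist_force: [-0.3, -0.5, -1.8]
width: 0.477
clock: 45.25
eef_pos: [0.5277, 0.2642, 0.1445]
tool_rot: [-0.519, -0.479, 0.52, -0.48]
wrist_force: [-0.6, -1.4, -2.1]
width: 0.471
t 45.25 tcp [0.5277 0.2642 0.1445] x [-0.    -0.001 -1.   ] jawyaw -4.6 F [-0.6 -1.4 -2.1] w 40.2 j [-0.97  0.25  0.54  1.7  -0.13  1.24 -0.48]
```

```bash
python3 -m jog '[[0,-0.02,-0.7,0,0,0,34],[0,0,-1,0,0,0,34],[0,0,-0.7,0,0,0,34],[0,0,-0.35,0,0,0,34],[0,0,-0.15,0,0,0,34],[0,0,0,0,0,0,34],[0,0,-0.03,0,0,0,34],[0,0,0,0,0,0,34]]'; python3 -m jog '[[0,0,-0.03,0,0,0,34],[0,0,0,0,0,0,34]]'; python3 -m jog '[[0,0,-0.03,0,0,0,34],[0,0,0,0,0,0,34]]'
```

```text
clock: 46.05
eef_pos: [0.5291, 0.2641, 0.0289]
tool_rot: [0.521, 0.479, -0.519, 0.48]
wrist_force: [-0.2, 0.4, -1.7]
width: 0.472
clock: 46.25
eef_pos: [0.5282, 0.2638, 0.0268]
tool_rot: [0.52, 0.479, -0.519, 0.479]
wrist_force: [-0.5, 1.0, -2.6]
width: 0.476
clock: 46.45
eef_pos: [0.5282, 0.2638, 0.0254]
tool_rot: [0.52, 0.479, -0.52, 0.479]
wrist_force: [0.1, 1.0, -0.2]
width: 0.471
```

```bash
python3 -m jog '[[0,0,-0.01,0,0,0,64],[0,0,0,0,0,0,64],[0,0,0,0,0,0,64],[0,0,0,0,0,0,64],[0,0,0.4,0,0,0,64],[0,0,0.8,0,0,0,64],[0,0,1,0,0,0,64],[0,-0.3,0.8,0,0,0,64],[0.1,-1,0,0,0,0,64],[0.1,-1,0,0,0,0,64]]'; python3 -m jog '[[0.1,-1,0,0,0,0,64],[0.1,-1,0,0,0,0,64],[0.1,-1,0,0,0,0,64],[0,-1,0,0,0,0,64],[0,-1,0,0,0,0,64],[0,-1,0,0,0,0,64],[0,-1,0,0,0,0,64],[0,-1,0,0,0,0,64],[0,-1,0,0,0,0,64],[0,-1,0,0,0,0,64]]'; python3 -m jog '[[0,-1,0,0,0,0,64],[0,-1,0,0,0,0,64],[0,-0.9,0,0,0,0,64],[0,-0.36,0,0,0,0,64],[0,0,0,0,0,0,64],[0,0,0,0,0,0,64]]'; python3 st.py; python3 - <<'E'
from h import *
c=cam("scene"); im=c["image"]; cv2.imwrite("pics/s7.png",im)
hsv=cv2.cvtColor(im,cv2.COLOR_BGR2HSV)
for lo,hi in [((24,150,90),(34,255,255)),((0,190,60),(4,255,255))]:
  m=cv2.inRange(hsv,lo,hi); k,l,st,ce=cv2.connectedComponentsWithStats(m)
  for i in range(1,k):
    if 50<st[i,4]<800: print(st[i],ce[i].round(1),onz(c,*ce[i],0.081).round(4)[:2])
E
```

```text
clock: 47.45
eef_pos: [0.5371, 0.1718, 0.1475]
tool_rot: [0.521, 0.48, -0.518, 0.48]
wrist_force: [0.4, -1.2, -0.0]
width: 0.754
clock: 48.45
eef_pos: [0.5482, -0.23, 0.1462]
tool_rot: [0.52, 0.479, -0.519, 0.48]
wrist_force: [0.3, 0.4, 0.3]
width: 0.75
clock: 49.05
eef_pos: [0.5482, -0.3583, 0.1453]
tool_rot: [0.52, 0.479, -0.519, 0.479]
wrist_force: [0.1, 0.5, -0.5]
width: 0.751
t 49.05 tcp [ 0.5482 -0.3583  0.1453] x [ 0.001  0.001 -1.   ] jawyaw -4.6 F [ 0.1  0.5 -0.5] w 64.2 j [-0.09  0.46  0.84  1.53 -0.35  1.3   0.71]
[354  89  13   9  86] [360.1  92.9] [0.481  0.3137]
[360 105  13  10  97] [366.3 109.2] [0.5259 0.2591]
```

```bash
python3 -m jog '[[0,0,-0.8,0,0,0,64],[0,0,-1,0,0,0,64],[0,0,-0.8,0,0,0,64],[0,0,-0.4,0,0,0,64],[0,0,-0.13,0,0,0,64],[0,0,0,0,0,0,64],[0,0,0,0,0,0,64]]'; python3 -m jog '[[0,0,0,0,0,0,34],[0,0,0,0,0,0,34],[0,0,0,0,0,0,34],[0,0,0,0,0,0,34],[0,0,0,0,0,0,34],[0,0,0,0,0,0,34]]'; python3 st.py
```

```text
clock: 49.8
eef_pos: [0.5492, -0.3595, 0.0214]
tool_rot: [0.52, 0.478, -0.519, 0.481]
wrist_force: [-0.4, -0.5, -0.0]
width: 0.75
clock: 50.4
eef_pos: [0.5487, -0.3595, 0.0212]
tool_rot: [0.52, 0.479, -0.519, 0.48]
wrist_force: [-1.1, 1.1, 5.9]
width: 0.477
t 50.4 tcp [ 0.5487 -0.3595  0.0212] x [ 0.002 -0.001 -1.   ] jawyaw -4.6 F [-1.1  1.1  5.9] w 40.7 j [-0.04  0.57  0.77  1.65 -0.44  1.1   0.78]
```

```bash
python3 -m jog '[[0,0,0.3,0,0,0,34],[0,0,0.7,0,0,0,34],[0,0,1,0,0,0,34],[0,0.3,1,0,0,0,34],[0,0.7,0.1,0,0,0,34],[0,1,0,0,0,0,34],[0,1,0,0,0,0,34],[-0.1,1,0,0,0,0,34],[-0.1,1,0,0,0,0,34],[-0.1,1,0,0,0,0,34]]'; python3 -m jog '[[0,1,0,0,0,0,34],[0,1,0,0,0,0,34],[0,1,0,0,0,0,34],[0,1,0,0,0,0,34],[0,1,0,0,0,0,34],[0,1,0,0,0,0,34],[0,1,0,0,0,0,34],[0,1,0,0,0,0,34],[0,1,0,0,0,0,34],[0,1,0,0,0,0,34]]'; python3 -m jog '[[0,1,0,0,0,0,34],[0,0.7,0,0,0,0,34],[0,0.26,0,0,0,0,34],[0,0,0,0,0,0,34],[0,0,0,0,0,0,34]]';python3 st.py
```

```text
clock: 51.4
eef_pos: [0.5351, -0.1173, 0.1435]
tool_rot: [0.52, 0.479, -0.52, 0.479]
wrist_force: [0.7, -0.1, -3.9]
width: 0.472
clock: 52.4
eef_pos: [0.5355, 0.2823, 0.1436]
tool_rot: [-0.52, -0.479, 0.52, -0.479]
wrist_force: [1.0, -0.4, -2.2]
width: 0.476
clock: 52.9
eef_pos: [0.5365, 0.3572, 0.1434]
tool_rot: [-0.52, -0.478, 0.521, -0.479]
wrist_force: [0.1, -0.4, -2.9]
width: 0.476
t 52.9 tcp [0.5365 0.3572 0.1434] x [ 0.    -0.002 -1.   ] jawyaw -4.7 F [ 0.1 -0.4 -2.9] w 40.7 j [-1.05  0.37  0.53  1.56 -0.19  1.27 -0.57]
```

```bash
python3 -m jog '[[0,0,-0.7,0,0,0,34],[0,0,-1,0,0,0,34],[0,0,-0.7,0,0,0,34],[0,0,-0.35,0,0,0,34],[0,0,-0.16,0,0,0,34],[0,0,0,0,0,0,34],[0,0,-0.03,0,0,0,34],[0,0,0,0,0,0,34]]'; python3 -m jog '[[0,0,-0.03,0,0,0,34],[0,0,0,0,0,0,34]]'; python3 -m jog '[[0,0,-0.02,0,0,0,34],[0,0,0,0,0,0,34]]'
```

```text
clock: 53.7
eef_pos: [0.537, 0.3601, 0.0275]
tool_rot: [0.521, 0.479, -0.519, 0.479]
wrist_force: [-0.1, -0.1, -4.3]
width: 0.476
clock: 53.9
eef_pos: [0.5362, 0.3598, 0.0251]
tool_rot: [0.52, 0.479, -0.519, 0.479]
wrist_force: [-0.8, 0.6, -2.6]
width: 0.475
clock: 54.1
eef_pos: [0.5362, 0.3598, 0.0243]
tool_rot: [0.52, 0.479, -0.52, 0.479]
wrist_force: [-0.1, 0.3, 0.1]
width: 0.471
```

```bash
python3 -m jog '[[0,0,-0.02,0,0,0,64],[0,0,0,0,0,0,64],[0,0,0,0,0,0,64],[0,0,0,0,0,0,64],[0,0,0.4,0,0,0,64],[0,0,0.8,0,0,0,64],[0,0,1,0,0,0,64],[0,0,1,0,0,0,64],[-0.4,0.5,0,0,0,0,64],[-0.6,0.7,0,0,0,0,64]]'; python3 -m jog '[[-0.7,0.7,0,0,0,0,64],[-0.7,0.7,0,0,0,0,64],[-0.7,0.7,0,0,0,0,64],[0,0,0,0,0,0,64],[0,0,0,0,0,0,64],[0,0,0,0,0,0,64]]';python3 st.py; python3 - <<'E'
from h import *
ini=dict(blue=(.5357,.358),yellow=(.4817,.3136),red=(.5275,.2597))
for n in("scene","top"):
  c=cam(n); im=c["image"]; cv2.imwrite(f"pics/{n}9.png",im)
  hsv=cv2.cvtColor(im,cv2.COLOR_BGR2HSV)
  for nm,lo,hi in [("blue",(105,130,60),(128,255,255)),("yellow",(24,150,90),(34,255,255)),("red",(0,190,60),(4,255,255)),("brass",(15,150,60),(23,255,255))]:
    m=cv2.inRange(hsv,lo,hi); k,l,st,ce=cv2.connectedComponentsWithStats(m)
    for i in range(1,k):
      if 50<st[i,4]<800 : 
        p=onz(c,*ce[i],0.044 if nm=="brass" else .081)[:2]
        if p[1]<.45: print(n,nm,st[i],ce[i].round(1),p.round(4),(p-ini[nm]).round(4) if nm in ini else "")
E
```

```text
clock: 55.1
eef_pos: [0.4992, 0.4061, 0.155]
tool_rot: [0.523, 0.477, -0.519, 0.478]
wrist_force: [-0.6, 0.6, -1.2]
width: 0.748
clock: 55.7
eef_pos: [0.4135, 0.4904, 0.152]
tool_rot: [0.521, 0.479, -0.52, 0.479]
wrist_force: [0.8, -0.3, -0.5]
width: 0.747
t 55.7 tcp [0.4135 0.4904 0.152 ] x [ 0.002 -0.    -1.   ] jawyaw -4.7 F [ 0.8 -0.3 -0.5] w 63.8 j [-1.28  0.34  0.46  1.55 -0.16  1.28 -0.88]
scene blue [378  86  12   9  85] [383.2  89.7] [0.5358 0.3589] [0.0001 0.0009]
scene yellow [354  89  13   9  85] [360.2  92.9] [0.4811 0.3139] [-0.0006  0.0003]
scene red [360 105  13  10  99] [366.4 109.2] [0.5263 0.2593] [-0.0012 -0.0004]
scene brass [326 179  13  18 186] [331.7 187. ] [ 0.5538 -0.0106] 
top blue [120 197  19  19 283] [128.9 205.5] [0.5351 0.3588] [-0.0006  0.0008]
top yellow [140 223  21  22 346] [150.  233.3] [0.4814 0.3137] [-0.0003  0.0001]
top red [170 201  20  19 283] [179.7 210.2] [0.5264 0.2591] [-0.0011 -0.0006]
top brass [307 196  16  18 209] [314.8 204.4] [ 0.5466 -0.0006]
```

View pics/top9.png

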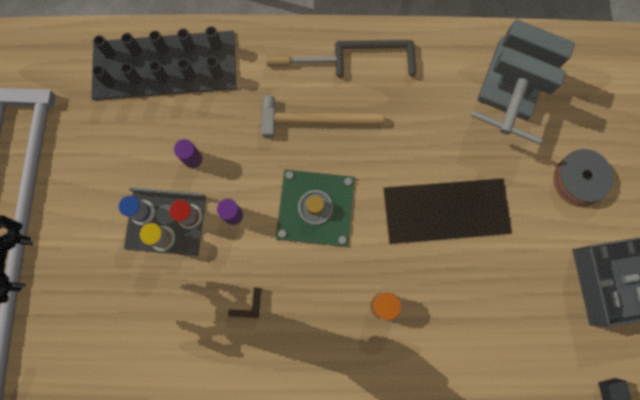

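View pics/scene9.png

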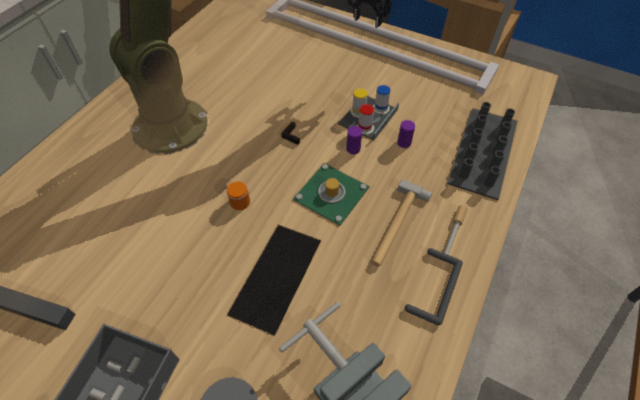

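```bash
python3 -c "
from rig import hand_in; print(hand_in())"
```

```text
the job is handed in; nothing more can be done
None
```

I moved the three stubs to the mat, stood the plug in the jig's cup, put each stub back on its own spot, and handed the job in at about 56 s. No verdict was reported.

**Last checks:**
- **Stubs:** in the last scene and top pictures each stub stands upright within about 1.5 mm of where it started. They are on the stand around (360–383, 90–109) in the scene picture.
- **Plug:** it stands upright in the cup. The top picture puts its centre at (0.547, -0.001) against the cup's (0.548, -0.0015).
- **Things to leave alone:** the hammer, tin, magnet square and purple look-alikes look unmoved. I judged that by eye rather than measuring it.
- **Arm:** it is clear of everything, with the gripper open.

**What disagreed:**
- **Finger height:** at 25 mm opening the fingertips touched the stub's top about 32 mm higher than the reported TCP height says. My first grasp, on the blue stub, closed just above its cap without moving it. I set the later grasp heights from that light touch.
- **Camera against arm:** camera positions and arm positions differed by about 2–4 mm in y.
- **Plug in the scene view:** its scene-picture position came out about 10 mm off the top picture's, because that colour mask also took in the plug's side. I went by the top picture.

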